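# Close the slide-top pin case

## Robot

A 6-joint arm with a two-finger parallel gripper is mounted at the origin on the work surface. World frame = base frame: x ahead of the robot, y to its left, z up, the work surface at z = 0. Lengths are in m, angles in rad, forces in N, time in s.
With the tool pointing down it reaches from about 0.3 to 0.875 m from the base axis. Payload 6.4 kg.
Tool frame: the origin (TCP) lies at the very end of the fingers, on their centre line; the grasp point (between the pads) lies 19 mm behind it; z points along the fingers, y is the direction in which the jaws open and shut (so a half turn about z gives the same grasp; the last joint's range is limited). The gripper opens to 85 mm and grips with 20 to 120 N. Pads are 22 mm wide; open, the fingers measure 114 mm over their backs; the gripper's body (76 mm by 85 mm) begins 54 mm behind the grasp point. The pads swing forward as they close: fully open they stand 13 mm farther back than shut.
Start: joints at [-1.451, 0.181, 1.607, -0, 1.354, -0.206], TCP at [0.184, -0.545, 0.231] pointing down, gripper open.
Joint ranges: [-2.99, 2.99], [-0.89, 2.07], [0.3, 2.58], [-1.14, 4.28], [0, 2.63], [-3.12, 3.12]. Speed limits (rad/s): [2.57, 2.57, 3.01, 3.14, 3.14, 3.14].

## Interface

Orientations are given as [roll, pitch, yaw] about the fixed x, y, z axes, in that order (R = Rz(yaw) Ry(pitch) Rx(roll)).
In Python, from station import arm gives the robot as it stands.
- The arm moves only by the tool apply_moves, never from a script. Its argument "rows" is a list of rows, each a list of 3 entries, a list of its own where there are three numbers: the closure, from 0 (fully open) to 1 (shut), then the shift along the tool's x, y, z scaled (see below), then the turn, a rotation vector about the tool's x, y, z scaled (see below). In form: [[grip, [dx, dy, dz], [rx, ry, rz]], ...]. A call has 1 to 5 rows; each row is the pose to reach, as a shift and turn from the pose commanded when the call began, along the tool's axes at that moment; what a row does not reach only later rows make up. The controller multiplies each number of a shift by 25 cm and each number of a turn by 120 degrees. A row lasts 1/8 s, in which the tool goes at most 62.5 mm and 10.7 degrees, less where a joint would pass 70% of its speed; a pose out of reach is approached as far as the arm can. A call with a number of a shift or a turn outside -1 to 1 is refused whole. A call with a gripper value outside its range is refused whole. The fingers move at their own pace and stop on an object; the grip force is fixed at half the most. Time passes only in rows, so rows that repeat a pose let the fingers close. It gives the time, the measured TCP pose, the force and the opening at its end, in the units of the state.
- arm.observe(): the state, without advancing time (a new reading comes with each control period).
- arm.get_image(name): name is "side" or "top"; returns a dict with "img" (480x640x3 uint8, red, green, blue), "depth" (480x640 float32, m along the optical axis (not along the pixel's ray), 0 where there is no reading), "camera_matrix" (3x3 intrinsics, pixels), "world_from_camera" (4x4, takes a point from camera to world coordinates). Camera axes: x right, y down, z forward; pixel columns grow to the right and rows downward; lengths in m; the calibration is good to about 2 mm. A picture is of the moment at which its call begins.
- arm.hand_in(): hands the job in, once; it reports no verdict.
The state is a dict: "t": time; "joint_pos": joint angles; "qd": joint speeds; "joint_torque": joint torques, N m; "position": TCP position; "tcp_rot": TCP orientation; "wrist_force": force on the tool from outside, world axes, zero at the start; "wrist_torque": the same for the moment, N m; "finger_gap": finger opening in m.
Only numpy, scipy, OpenCV 4.12 (cv2) and the standard library are available. Lean on these libraries where they do the work, as an engineer would, in place of code of your own. Each camera call takes 0.05 s, during which the arm holds its last target.

## Task

The dark grey case in the bench nest is packed; close it. Take its slide-in lid from the bench by the pull bar, feed it nose first into the case's channel from the open end and slide it along until it has snapped over the end ridge and is fully home, with a firm, steady push and no ramming. Then let go and leave the other things on the bench where they are.

Things in the scene. Friction and masses are not known exactly. Their poses are not given: they have to be found in the camera images.
- case: Dark grey plastic case 132x81x38.5 mm without its lid, packed with pins, loose in an aluminium nest screwed to the bench: pushed along its x with some 3 N it slides up to 25 mm, till the nest's end rail holds it. Origin: centre of its underside, 8 mm above the bench. x: the way the lid slides in; z up. Open end at x=-64, end stop at x=+64 mm.
- case_home (a point): In the case at z=30 mm: where the lid's origin is when the lid is fully home; axes as the case's. The lid runs at this height on two ledges (|y| 30.5 to 36.5 mm) between side walls 73 mm apart, under 3 mm thick lips whose underside is 5.5 mm above the ledges. The lips reach in to |y|=30.5 mm and run from x=-42 to +64 mm.
- case_mouth (a point): Middle of the open end: case x=-64 mm, y=0, at ledge height; axes as the case's. Here the side walls flare to 80 mm apart (89 mm outside), narrowing to 73 mm within 17 mm. The ledges lie open to above for the first 10 mm; then the lips begin, their underside sloping from 8.5 to 5.5 mm above the ledges within 12 mm.
- lid: Dark grey plastic lid 128x70 mm, flat on the bench, about 70 g. Origin: centre of its underside; x: to the nose, which goes in first; z up. Edges (|y| 28.5 to 35 mm) 4 mm thick, middle panel 7 mm.
- lid_nose (a point): Middle of the nose's front edge, lid x=+64 mm, at the underside. A bevelled bead under the nose meets the case's sprung ridge (24 mm wide, mid-width) 6 mm before home and snaps over it under 2 mm before home; that takes a push of 8 to 13 N. Then the nose is at the end stop. A push of more than about 18 N there is ramming and cracks the case.
- lid_bar (a point): Middle of the upright pull bar on the lid's tail half, lid x=-47, y=0, 15 mm above the lid's underside. The bar is 10 mm thick along the lid's x, 36 mm wide along y, and stands 16 mm above the panel (7 to 23 mm above the underside). Grip it, or push its back.
- mug: Pinkish mug, 82 mm across, 95 mm high, a bystander; origin at the centre of its underside.
- parts_tray: Cream open tray with loose pins, 150x110x45 mm, a bystander; origin at the centre of its underside.
- finished: Two finished, closed cases stacked with a cardboard spacer, about 135x85x114 mm, a bystander; origin at the centre of the underside.

How it is judged:
By the outcome, as a careful person would: the job done as asked, in the order asked, and still so for the second after the job is handed in, with the robot touching nothing.
It also fails if it takes over 43 s, if anything falls off the work surface, if the arm or the gripper's body presses on something with over 40 N, if the wrist force passes 120 N, or if a joint passes its speed limit or range.

## Working session

There is one attempt and no reset: what is moved stays moved. The work goes in short steps, Python scripts to look and compute and a tool call to move; the robot and the scene stay as the last step left them, time stands still between calls to the robot, and variables do not carry over. Pictures are saved under pics/ and viewed, and the job is handed in when it is done.

Besides the shell and the picture viewer there is one more tool, called after "Call:" as name(argument=value, ...) on one line, values as JSON. apply_moves: Moves the arm, as the interface text tells. Its arguments: {"type":"object","properties":{"rows":{"type":"array","items":{"type":"array"}}},"required":["rows"]}

```bash
ls; mkdir -p pics; python3 - <<'E'
from station import arm
import cv2,numpy as np,pickle
s=arm.observe();print({k:np.round(v,4).tolist() for k,v in s.items()})
for n in("top","side"):
    d=arm.get_image(n);pickle.dump(d,open(f"{n}0.pkl","wb"))
    cv2.imwrite(f"pics/{n}0.png",d["img"][:,:,::-1])
    print(n,d["camera_matrix"].round(1).tolist(),d["world_from_camera"].round(3).tolist())
E
```

```text
pics
{'t': 0.0, 'joint_pos': [-1.4513, 0.1815, 1.608, 0.0, 1.3538, -0.2063], 'qd': [0.0006, 0.0009, -0.0003, -0.0005, -0.0018, -0.0023], 'joint_torque': [-0.0004, -44.4869, -35.1342, -0.0003, 0.0091, 0.0], 'position': [0.184, -0.5442, 0.2304], 'tcp_rot': [-3.1399, -0.0004, 0.3258], 'wrist_force': [-0.2784, 0.4211, -1.0746], 'wrist_torque': [0.0252, -0.0269, 0.0097], 'finger_gap': 0.0851}
top [[555.6, 0.0, 321.0], [0.0, 555.6, 238.9], [0.0, 0.0, 1.0]] [[0.014, -0.982, 0.187, 0.39], [-1.0, -0.015, -0.001, 0.067], [0.004, -0.187, -0.982, 1.326], [0.0, 0.0, 0.0, 1.0]]
side [[477.5, 0.0, 319.2], [0.0, 477.5, 238.6], [0.0, 0.0, 1.0]] [[0.989, -0.089, 0.117, 0.491], [-0.147, -0.556, 0.818, -0.645], [-0.007, -0.826, -0.563, 0.585], [0.0, 0.0, 0.0, 1.0]]
```

View pics/top0.png

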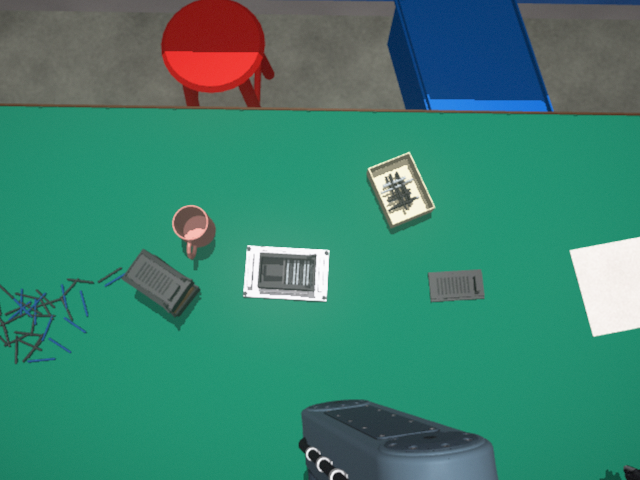

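View pics/side0.png

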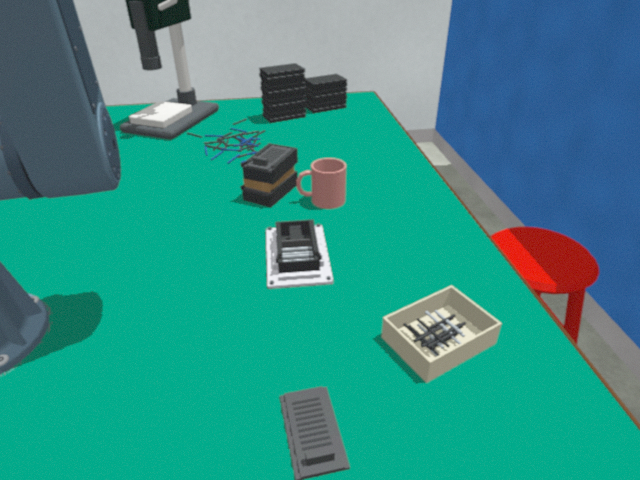

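```bash
python3 - <<'E'
import cv2,numpy as np,pickle
t=pickle.load(open("top0.pkl","rb"));s=pickle.load(open("side0.pkl","rb"))
a=t["img"][235:310,235:345,::-1];b=t["img"][255:315,415:500,::-1]
g=lambda x,f:np.clip(cv2.resize(x,None,fx=f,fy=f,interpolation=cv2.INTER_CUBIC).astype(float)*1.8,0,255).astype(np.uint8)
cv2.imwrite("pics/c0.png",g(a,7));cv2.imwrite("pics/l0.png",g(b,9))
c=s["img"][205:300,250:350,::-1];e=s["img"][370:480,260:370,::-1]
cv2.imwrite("pics/s0.png",np.hstack([cv2.resize(g(c,4),(400,400)),cv2.resize(g(e,4),(400,400))]))
E
```

```text
(no output)
```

View pics/c0.png

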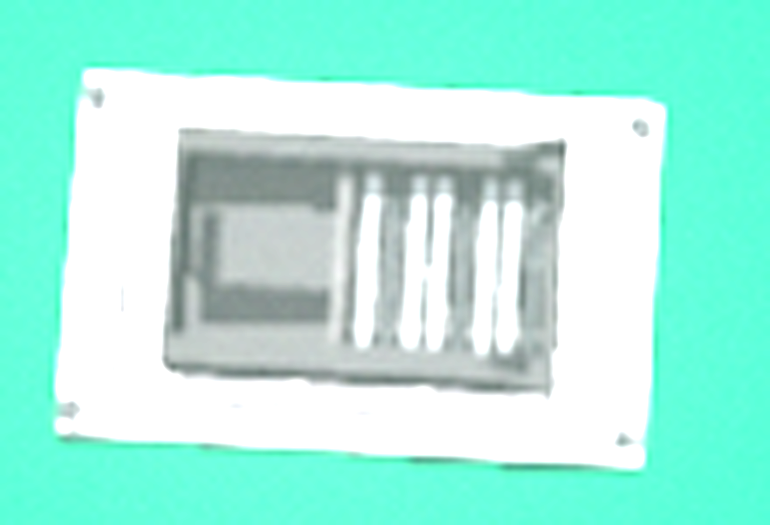

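View pics/l0.png

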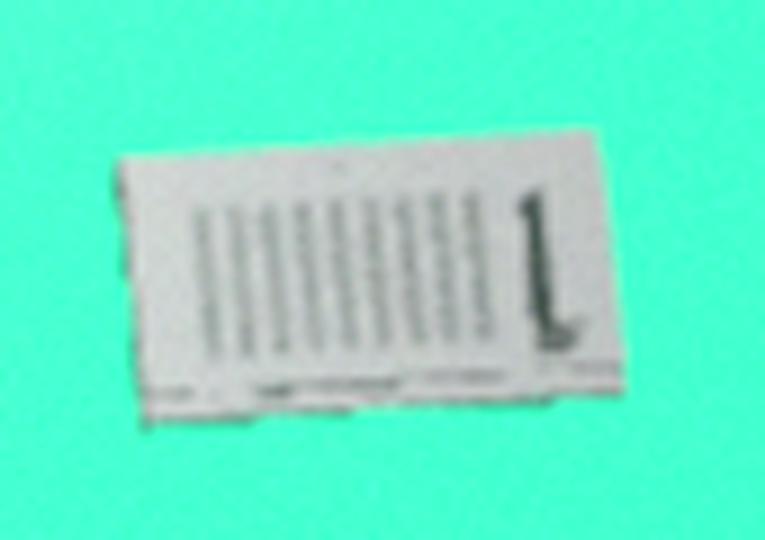

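View pics/s0.png

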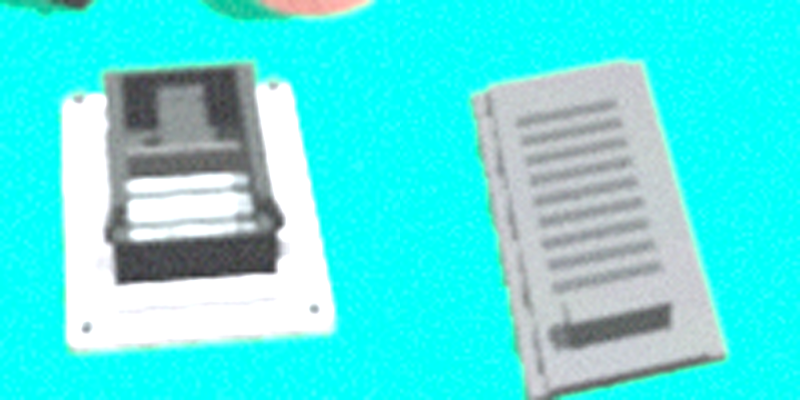

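```bash
cat > h.py <<'E'
import cv2,numpy as np,pickle
from scipy.optimize import minimize
def proj(d,P):
    W=np.linalg.inv(d["world_from_camera"]);p=P@W[:3,:3].T+W[:3,3];u=p@d["camera_matrix"].T
    return u[:,:2]/u[:,2:]
def cloud(d):
    z=d["depth"];v,u=np.mgrid[:480,:640];K=d["camera_matrix"]
    p=np.stack([(u-K[0,2])/K[0,0]*z,(v-K[1,2])/K[1,1]*z,z],-1)
    W=d["world_from_camera"];return p@W[:3,:3].T+W[:3,3]
def box(x0,x1,y0,y1,z0,z1):
    return np.array([[x,y,z] for x in(x0,x1) for y in(y0,y1) for z in(z0,z1)],float)/1000
def pose(q,P,z=0):
    c,s=np.cos(q[2]),np.sin(q[2]);return np.c_[P[:,0]*c-P[:,1]*s+q[0],P[:,0]*s+P[:,1]*c+q[1],P[:,2]+z]
E
python3 - <<'E'
from h import *
t=pickle.load(open("top0.pkl","rb"));s=pickle.load(open("side0.pkl","rb"))
for n,d in(("t",t),("s",s)):
    p=cloud(d);x,y,z=p[...,0],p[...,1],p[...,2];ok=d["depth"]>0
    b=ok&(abs(z)<.05)&(x>.3)&(x<.7)
    print(n,"bench z",np.median(z[b&(abs(z)<.01)]),z[b&(abs(z)<.01)].std())
    # lid points
    im=d["img"].astype(int)
    m=(im[...,1]-im[...,0]<25)&ok&(z>-.02)&(z<.06)&(x>.25)&(x<.5)&(y<-.1)&(y>-.4)
    print("lid n",m.sum(),p[m].min(0),p[m].max(0),p[m].mean(0), np.percentile(z[m],[5,25,50,75,95,99]))
    m=(im.max(-1)<110)&(im[...,1]-im[...,0]<25)&ok&(z>.01)&(z<.08)&(x>.25)&(x<.5)&(y>0)&(y<.25)
    print("case n",m.sum(),p[m].min(0),p[m].max(0),p[m].mean(0), np.percentile(z[m],[5,25,50,75,95,99]))
print(t["img"][265:300:5,425:490:6].tolist()[3])
print(t["img"][272,240:335:5].tolist())
E
```

```text
t bench z 0.0005929383642044872 0.0029483130633946057
lid n 34 [ 0.49513487 -0.25041124 -0.00500517] [ 0.49997626 -0.19638888  0.00995668] [ 0.49793214 -0.21818392  0.00245351] [-0.00338023 -0.00041556  0.00232646  0.00528129  0.00810163  0.0093749 ]Traceback (most recent call last):
  File "<stdin>", line 12, in <module>
    return umr_minimum(a, axis, None, out, keepdims, initial, where)
ValueError: zero-size array to reduction operation minimum which has no identity
```

```bash
cat >> h.py <<'E'
def fit(ds,masks,Ps,q0,z=0,f=4,inv=None,verbose=0):
    """maximise IoU of union of convex parts with masks (upsampled f)."""
    def cost(q):
        c=0
        for d,M,(u0,v0,u1,v1) in masks:
            A=np.zeros(M.shape,np.uint8)
            for P in Ps:
                uv=(proj(d,pose(q,P,z))-[u0,v0]+.5)*f-.5
                h=cv2.convexHull(uv.astype(np.float32)).reshape(-1,2)
                cv2.fillConvexPoly(A,np.round(h*16).astype(np.int32),1,shift=4)
            c+=1-(A&M).sum()/(A|M).sum()
        return c
    best=None
    for k in range(3):
        S=np.array([q0]+[np.array(q0)+e for e in np.diag([.012,.012,.06])/(1+2*k)])
        r=minimize(cost,q0,method="Nelder-Mead",options=dict(initial_simplex=S,xatol=1e-5,fatol=1e-6,maxiter=300));q0=r.x
    return r.x,r.fun
def mask(d,fn,win,f=4):
    u0,v0,u1,v1=win
    im=d["img"][v0:v1,u0:u1]
    im=cv2.resize(im,None,fx=f,fy=f,interpolation=cv2.INTER_CUBIC).astype(int)
    m=fn(im).astype(np.uint8)
    n,l,st,_=cv2.connectedComponentsWithStats(m)
    m=(l==1+np.argmax(st[1:,4])).astype(np.uint8)
    c,_=cv2.findContours(m,cv2.RETR_EXTERNAL,cv2.CHAIN_APPROX_NONE);cv2.drawContours(m,c,-1,1,-1)
    return d,m,win
LID=[box(-64,64,-35,35,0,4),box(-64,64,-28.5,28.5,0,7),box(-52,-42,-18,18,7,23)]
CASE=[box(-66,66,-40.5,40.5,0,38.5)]
E
cat > f1.py <<'E'
from h import *
t=pickle.load(open("top0.pkl","rb"));s=pickle.load(open("side0.pkl","rb"))
ng=lambda im:(im[...,1]-im[...,0]<40)
print(t["img"][285,425:490:4].tolist()); print(t["img"][272,240:335:5].tolist()); print(s["img"][430,275:355:6].tolist())
mt=mask(t,ng,(415,255,500,315));ms=mask(s,ng,(260,370,370,480))
c=cloud(t)[285,456];q0=[c[0],c[1],1.57];print(q0)
for M in([mt],[ms],[mt,ms]):
    print("lid",fit(0,M,LID,q0))
dk=lambda im:(im.max(-1)<130)
mt2=mask(t,dk,(250,245,322,297));c=cloud(t)[272,287]
cv2.imwrite("pics/m0.png",np.hstack([cv2.resize(x[1]*255,(260,260)) for x in(mt,ms,mt2)]))
print("case",fit(0,[mt2],CASE,[c[0],c[1],1.57],z=.008))
nw=lambda im:(im[...,1]-im[...,0]<40)
mn=mask(t,nw,(235,235,345,310))
m=mn[1];r=cv2.minAreaRect(cv2.findContours(m,0,1)[0][0]);print("nest px",r)
E
python3 f1.py
```

```text
[[40, 149, 117], [86, 106, 99], [114, 120, 118], [98, 104, 100], [97, 102, 99], [93, 96, 95], [90, 96, 94], [92, 99, 96], [92, 97, 96], [96, 99, 100], [98, 101, 101], [101, 106, 103], [88, 91, 89], [107, 110, 110], [107, 109, 109], [39, 147, 116], [39, 148, 116]]
[[58, 153, 124], [226, 231, 232], [251, 250, 251], [250, 249, 251], [73, 80, 79], [78, 86, 84], [109, 116, 115], [112, 117, 114], [110, 115, 114], [97, 102, 100], [104, 112, 112], [141, 149, 151], [101, 108, 108], [147, 155, 156], [102, 110, 109], [206, 206, 210], [252, 252, 253], [250, 250, 251], [59, 154, 125]]
[[4, 171, 140], [22, 174, 144], [108, 110, 113], [111, 115, 117], [84, 87, 90], [86, 93, 89], [104, 108, 111], [108, 115, 116], [102, 104, 105], [108, 111, 115], [111, 114, 112], [0, 171, 140], [17, 175, 143], [2, 172, 142]]
[np.float64(0.5336291205033812), np.float64(-0.25628962987105586), 1.57]
lid (array([ 0.53374022, -0.25689179,  1.64741516]), np.float64(0.027745485545997095))
lid (array([ 0.53356322, -0.25412396,  1.65108525]), np.float64(0.023578019556534935))
lid (array([ 0.53379193, -0.25568369,  1.64819926]), np.float64(0.05979070755875482))
case (array([0.55653454, 0.14528312, 1.54439043]), np.float64(0.06074808203229942))
nest px ((205.02059936523438, 153.94058227539062), (336.9856872558594, 211.16795349121094), 3.168849468231201)
```

View pics/m0.png

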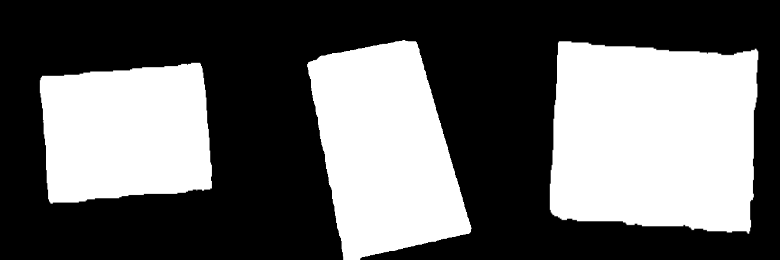

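```bash
cat > f2.py <<'E'
from h import *
t=pickle.load(open("top0.pkl","rb"));s=pickle.load(open("side0.pkl","rb"))
h=np.array([[-66,s*44.5,z] for s in(1,-1) for z in(8,38.5)]+[[-49,s*40.5,z] for s in(1,-1) for z in(8,38.5)],float)/1000
C=CASE+[h]
dk=lambda im:(im.max(-1)<165)
mt2=mask(t,dk,(250,245,322,297));ms2=mask(s,lambda im:(im.max(-1)<150),(266,218,330,282))
for M in([mt2],[ms2],[mt2,ms2]):print("case",fit(0,M,C,[.5565,.1453,1.54],z=.008))
q,_=fit(0,[mt2,ms2],C,[.5565,.1453,1.54],z=.008)
for n,d,w,f in(("ct",t,(235,235,345,310),7),("cs",s,(250,205,350,300),6)):
    im=cv2.resize(d["img"][w[1]:w[3],w[0]:w[2],::-1],None,fx=f,fy=f,interpolation=cv2.INTER_CUBIC)
    im=np.clip(im*1.3,0,255).astype(np.uint8)
    for P,col in((box(-66,66,-40.5,40.5,38.5,38.5),(0,0,255)),(box(-66,66,-40.5,40.5,0,0),(0,255,0)),(h[[0,2]],(0,0,255)),(h,(255,0,0))):
        uv=(proj(d,pose(q,P,.008))-[w[0],w[1]]+.5)*f-.5
        hh=cv2.convexHull(uv.astype(np.float32)).astype(int);cv2.polylines(im,[hh],True,col,1)
    cv2.imwrite(f"pics/{n}1.png",im)
E
python3 f2.py
```

```text
case (array([0.55568322, 0.14545239, 1.529961  ]), np.float64(0.03627292736610421))
case (array([0.55680985, 0.1530376 , 1.52222833]), np.float64(0.04879746130720408))
case (array([0.55587598, 0.14697553, 1.52928395]), np.float64(0.11582097958775783))
```

View pics/ct1.png

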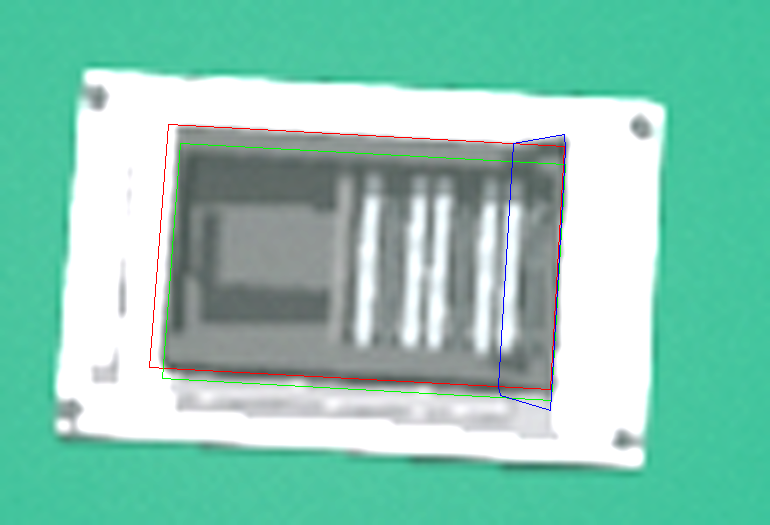

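View pics/cs1.png

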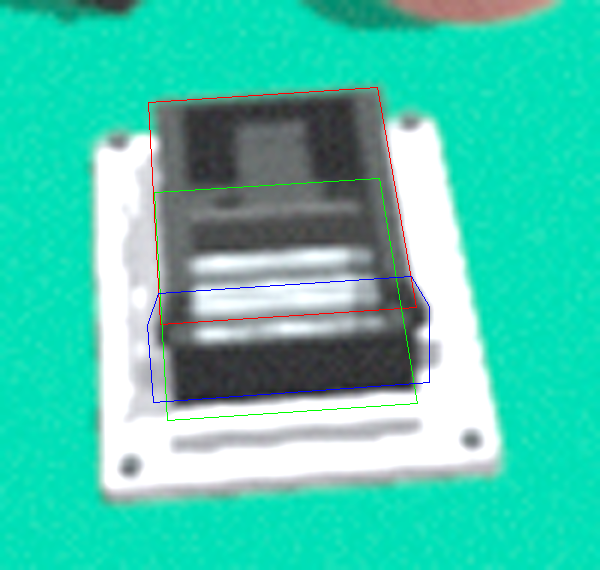

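```bash
python3 - <<'E'
from h import *
t=pickle.load(open("top0.pkl","rb"));s=pickle.load(open("side0.pkl","rb"))
q=[.5559,.147,1.530];c,sn=np.cos(q[2]),np.sin(q[2])
for n,d in(("t",t),("s",s)):
    p=cloud(d).reshape(-1,3);dx,dy=p[:,0]-q[0],p[:,1]-q[1]
    X=(dx*c+dy*sn)*1e3;Y=(-dx*sn+dy*c)*1e3;Z=p[:,2]*1e3
    ok=(abs(X)<105)&(abs(Y)<70)&(Z>-20)&(Z<80);X,Y,Z=X[ok],Y[ok],Z[ok]
    xe=np.arange(-105,106,6)
    for nm,sel in(("mid |y|<20",abs(Y)<20),("side+ 31..39",(Y>31)&(Y<39)),("side- ",(Y<-31)&(Y>-39))):
        print(n,nm,[(int(a+3),round(float(np.median(Z[sel&(X>=a)&(X<a+6)])),0) if (sel&(X>=a)&(X<a+6)).any() else None) for a in xe[:-1]])
    ye=np.arange(-70,71,4);sel=abs(X)<30
    print(n,"across",[(int(a+2),round(float(np.median(Z[sel&(Y>=a)&(Y<a+4)])),0)) for a in ye[:-1] if (sel&(Y>=a)&(Y<a+4)).any()])
E
```

```text
t mid |y|<20 [(-102, -1.0), (-96, 9.0), (-90, 8.0), (-84, 19.0), (-78, 17.0), (-72, 9.0), (-66, 38.0), (-60, 21.0), (-54, 19.0), (-48, 20.0), (-42, 20.0), (-36, 21.0), (-30, 19.0), (-24, 20.0), (-18, 22.0), (-12, 20.0), (-6, 18.0), (0, 19.0), (6, 35.0), (12, 35.0), (18, 33.0), (24, 36.0), (30, 35.0), (36, 35.0), (42, 34.0), (48, 36.0), (54, 16.0), (60, 35.0), (66, 11.0), (72, 7.0), (78, 11.0), (84, 27.0), (90, 24.0), (96, 8.0), (102, 1.0)]
t side+ 31..39 [(-102, 2.0), (-96, 10.0), (-90, 9.0), (-84, 17.0), (-78, 10.0), (-72, 8.0), (-66, 38.0), (-60, 41.0), (-54, 46.0), (-48, 46.0), (-42, 43.0), (-36, 45.0), (-30, 45.0), (-24, 45.0), (-18, 46.0), (-12, 45.0), (-6, 45.0), (0, 44.0), (6, 47.0), (12, 44.0), (18, 47.0), (24, 45.0), (30, 45.0), (36, 45.0), (42, 44.0), (48, 46.0), (54, 47.0), (60, 45.0), (66, 9.0), (72, 10.0), (78, 9.0), (84, 23.0), (90, 25.0), (96, 9.0), (102, 4.0)]
t side-  [(-102, 3.0), (-96, 7.0), (-90, 9.0), (-84, 19.0), (-78, 15.0), (-72, 9.0), (-66, 38.0), (-60, 37.0), (-54, 47.0), (-48, 44.0), (-42, 39.0), (-36, 45.0), (-30, 41.0), (-24, 36.0), (-18, 37.0), (-12, 44.
[... 1733 characters left out ...]
, (-24, 47.0), (-18, 46.0), (-12, 47.0), (-6, 47.0), (0, 48.0), (6, 33.0), (12, 47.0), (18, 47.0), (24, 48.0), (30, 47.0), (36, 47.0), (42, 47.0), (48, 47.0), (54, 46.0), (60, 32.0), (66, 39.0), (72, None), (78, None), (84, None), (90, None), (96, None), (102, None)]
s across [(-68, 1.0), (-64, 8.0), (-60, 9.0), (-56, 9.0), (-52, 22.0), (-48, 23.0), (-44, 46.0), (-40, 47.0), (-36, 47.0), (-32, 36.0), (-28, 23.0), (-24, 23.0), (-20, 23.0), (-16, 24.0), (-12, 25.0), (-8, 25.0), (-4, 25.0), (0, 26.0), (4, 26.0), (8, 26.0), (12, 24.0), (16, 24.0), (20, 24.0), (24, 24.0), (28, 26.0), (32, 47.0), (36, 47.0), (40, 23.0), (44, 23.0), (48, 22.0), (52, 9.0), (56, 9.0), (60, 8.0), (64, 1.0), (68, 1.0)]
```

```bash
cat > mv.py <<'E'
# work out scaled numbers from the present measured pose to a world target (x,y,z,yaw), tool pointing down
import sys,numpy as np
from scipy.spatial.transform import Rotation as R
from station import arm
def st():
    s=arm.observe();return s
def plan(x,y,z,yaw,s=None):
    s=s or arm.observe();p=np.array(s["position"]);A=R.from_euler("xyz",s["tcp_rot"])
    B=R.from_euler("xyz",[np.pi,0,yaw])
    d=A.inv().apply(np.array([x,y,z])-p)/.25
    r=(A.inv()*B).as_rotvec()/np.radians(120)
    print("t",round(s["t"],2),"pos",p.round(4),"rot",np.round(s["tcp_rot"],4),"gap",round(s["finger_gap"],4),"F",np.round(s["wrist_force"],1),"T",np.round(s["wrist_torque"],2))
    print("shift",d.round(4).tolist(),"turn",r.round(4).tolist())
if __name__=="__main__": plan(*map(float,sys.argv[1:5]))
E
python3 mv.py .5374 -.3025 .07 .0772
```

```text
t 0.1 pos [ 0.184  -0.5442  0.2304] rot [-3.140e+00 -4.000e-04  3.258e-01] gap 0.0856 F [ 0.1  1.9 -0.6] T [ 0.02 -0.02 -0.03]
shift [1.6485, -0.4626, 0.6431] turn [-0.0008, -0.0001, 0.1187]
```

Call:
apply_moves(rows=[[0, [1.0, -0.28, 0.39], [0, 0, 0.1187]], [0, [1.0, -0.28, 0.39], [0, 0, 0.1187]], [0, [1.0, -0.28, 0.39], [0, 0, 0.1187]], [0, [1.0, -0.28, 0.39], [0, 0, 0.1187]], [0, [1.0, -0.28, 0.39], [0, 0, 0.1187]]])

```text
t: 0.72
position: [0.4, -0.3953, 0.1318]
tcp_rot: [-3.139, 0.001, 0.08]
wrist_force: [0.4, 0.4, 0.3]
finger_gap: 0.0854
```

```bash
python3 mv.py .5374 -.3025 .07 .0772
```

```text
t 0.72 pos [ 0.4    -0.3953  0.1318] rot [-3.1386e+00  1.1000e-03  7.9800e-02] gap 0.0854 F [0.4 0.4 0.3] T [-0.   -0.02  0.01]
shift [0.5778, -0.3253, 0.2477] turn [-0.0014, 0.0005, 0.0013]
```

Call:
apply_moves(rows=[[0, [0.578, -0.32, 0.24], [0, 0, 0.0]], [0, [0.578, -0.32, 0.24], [0, 0, 0.0]], [0, [0.578, -0.32, 0.24], [0, 0, 0.0]], [0, [0.578, -0.32, 0.24], [0, 0, 0.0]], [0, [0.578, -0.32, 0.24], [0, 0, 0.0]]])

```text
t: 1.35
position: [0.536, -0.3074, 0.0734]
tcp_rot: [-3.141, 0.001, 0.078]
wrist_force: [-0.1, -0.5, 0.9]
finger_gap: 0.085
```

```bash
python3 mv.py .5374 -.3025 .03 .0772; python3 - <<'E'
from station import arm
import cv2,numpy as np,pickle
for n in("top","side"):
    d=arm.get_image(n);pickle.dump(d,open(f"{n}1.pkl","wb"));
    if n=="side": im=d["img"][290:480,200:450,::-1]
    else: im=d["img"][180:340,380:560,::-1]
    cv2.imwrite(f"pics/{n}1.png",cv2.resize(im,None,fx=3,fy=3,interpolation=cv2.INTER_CUBIC))
E
python3 mv.py .5374 -.3025 .03 .0772
```

```text
t 1.35 pos [ 0.536  -0.3074  0.0734] rot [-3.1412e+00  9.0000e-04  7.7900e-02] gap 0.085 F [-0.1 -0.5  0.9] T [0.   0.   0.03]
shift [0.0072, -0.0191, 0.1737] turn [-0.0002, 0.0004, 0.0003]
t 1.45 pos [ 0.5358 -0.3085  0.0742] rot [ 3.1411e+00 -1.0000e-04  7.5900e-02] gap 0.0854 F [ 0.5  0.5 -0.6] T [ 0.03 -0.01 -0.02]
shift [0.0083, -0.0236, 0.1768] turn [0.0003, -0.0001, -0.0006]
```

View pics/side1.png

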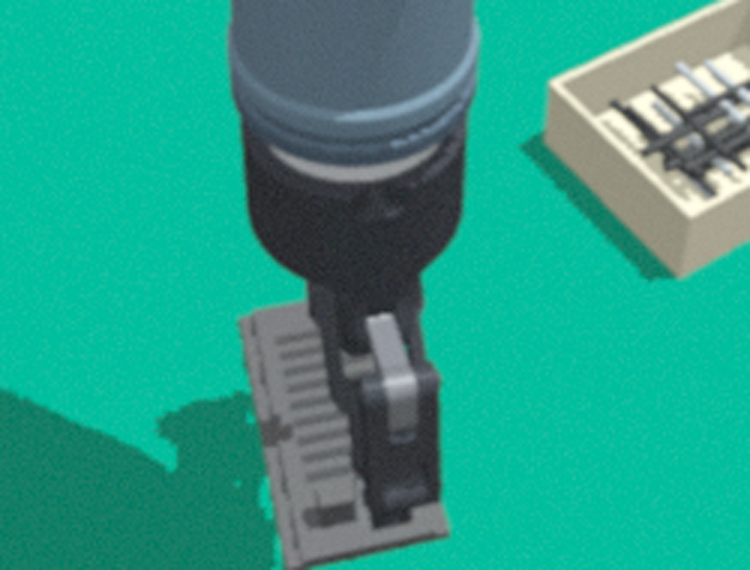

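```bash
python3 - <<'E'
from h import *
t=pickle.load(open("top1.pkl","rb"));s=pickle.load(open("side1.pkl","rb"))
for nm,d in(("top",t),("side",s)):
    print(nm,proj(d,np.array([[.5374,-.3025,.023],[.5374,-.3025,.007],[.5358,-.3085,.0742],[.5358,-.3085-.05,.0742+.013]])).round(1).tolist())
s0=pickle.load(open("side0.pkl","rb"));im=s0["img"][430:480,290:360,::-1]
im=np.clip(cv2.resize(im,None,fx=11,fy=11,interpolation=cv2.INTER_CUBIC)*1.7,0,255).astype(np.uint8)
q=(.5338,-.2556,1.648)
for P in(box(-52,-42,-18,18,23,23),box(-52,-42,-18,18,7,7),box(-64,64,-28.5,28.5,7,7)):
    uv=(proj(s0,pose(q,P))-[290,430]+.5)*11-.5
    cv2.polylines(im,[cv2.convexHull(uv.astype(np.float32)).astype(int)],True,(0,0,255),1)
cv2.imwrite("pics/bar.png",im)
E
```

```text
top [[477.0, 283.1], [475.2, 283.8], [486.0, 281.3], [510.1, 281.0]]
side [[319.4, 452.6], [319.5, 459.7], [318.5, 432.7], [325.1, 466.4]]
```

View pics/bar.png

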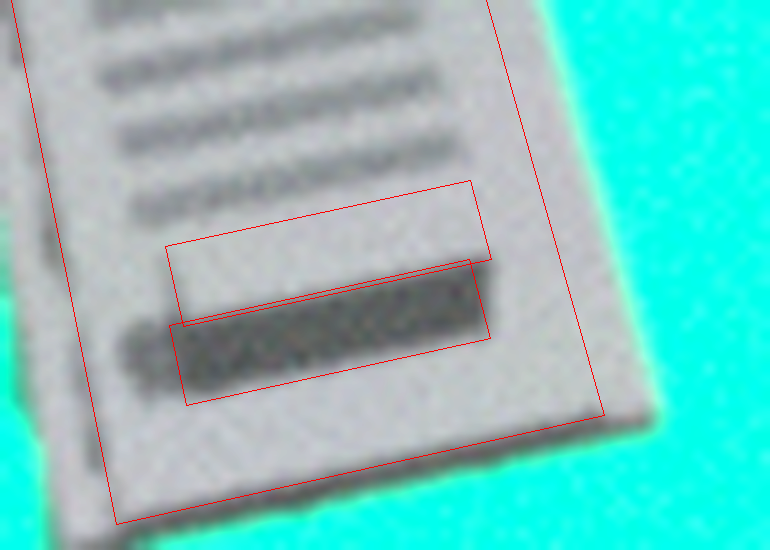

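View pics/top1.png

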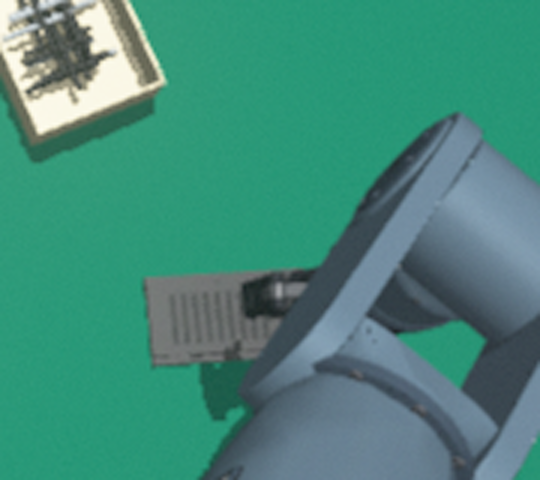

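```bash
python3 - <<'E'
from h import *
s=pickle.load(open("side1.pkl","rb"))
p=cloud(s)
for v in range(400,470,6):
    print(v,[(u,p[v,u].round(3).tolist()) for u in range(316,352,5)] if v in(430,442,454,460) else "")
E
```

```text
400 
406 
412 
418 
424 
430 [(316, [0.528, -0.348, 0.14]), (321, [0.53, -0.373, 0.176]), (326, [0.534, -0.376, 0.179]), (331, [0.539, -0.377, 0.179]), (336, [0.544, -0.376, 0.178]), (341, [0.548, -0.376, 0.177]), (346, [0.553, -0.376, 0.175]), (351, [0.587, -0.263, 0.002])]
436 
442 [(316, [0.536, -0.278, 0.008]), (321, [0.53, -0.373, 0.156]), (326, [0.534, -0.379, 0.165]), (331, [0.538, -0.38, 0.164]), (336, [0.543, -0.379, 0.162]), (341, [0.548, -0.379, 0.161]), (346, [0.553, -0.379, 0.159]), (351, [0.583, -0.28, 0.001])]
448 
454 [(316, [0.533, -0.304, 0.023]), (321, [0.529, -0.377, 0.142]), (326, [0.533, -0.38, 0.147]), (331, [0.538, -0.379, 0.144]), (336, [0.543, -0.38, 0.144]), (341, [0.548, -0.381, 0.144]), (346, [0.553, -0.38, 0.142]), (351, [0.579, -0.299, 0.003])]
460 [(316, [0.532, -0.307, 0.015]), (321, [0.532, -0.358, 0.099]), (326, [0.533, -0.383, 0.141]), (331, [0.538, -0.383, 0.139]), (336, [0.547, -0.364, 0.106]), (341, [0.565, -0.306, 0.006]), (346, [0.571, -0.307, 0.006]), (351, [0.578, -0.306, 0.001])]
466
```

Call:
apply_moves(rows=[[0, [0.008, -0.022, 0.15], [0, 0, 0]], [0, [0.008, -0.022, 0.252], [0, 0, 0]], [0, [0.008, -0.022, 0.252], [0, 0, 0]], [0.8, [0.008, -0.022, 0.252], [0, 0, 0]], [0.8, [0.008, -0.022, 0.252], [0, 0, 0]]])

```text
t: 2.08
position: [0.5388, -0.3031, 0.0126]
tcp_rot: [3.139, -0.002, 0.077]
wrist_force: [0.1, -0.5, 0.3]
finger_gap: 0.0514
```

```bash
python3 mv.py .5374 -.3025 .011 .0772
```

```text
t 2.08 pos [ 0.5388 -0.3031  0.0126] rot [ 3.1394e+00 -2.2000e-03  7.6600e-02] gap 0.0514 F [ 0.1 -0.5  0.3] T [-0.01 -0.01  0.01]
shift [-0.0055, -0.0029, 0.0065] turn [0.001, -0.001, -0.0003]
```

Call:
apply_moves(rows=[[1, [-0.003, 0, 0.006], [0, 0, 0]], [1, [-0.003, 0, 0.006], [0, 0, 0]], [1, [-0.003, 0, 0.006], [0, 0, 0]], [1, [-0.003, 0, 0.006], [0, 0, 0]], [1, [-0.003, 0, 0.006], [0, 0, 0]]])

```text
t: 2.7
position: [0.5375, -0.3022, 0.0098]
tcp_rot: [3.141, -0.0, 0.077]
wrist_force: [-1.0, 0.2, 4.7]
finger_gap: 0.0084
```

```bash
python3 mv.py .5374 -.3025 .011 .0772; sleep 0;python3 mv.py .5374 -.3025 .011 .0772
```

```text
t 2.7 pos [ 0.5375 -0.3022  0.0098] rot [ 3.1411e+00 -5.0000e-04  7.7200e-02] gap 0.0084 F [-1.   0.2  4.7] T [ 0.12  0.12 -0.01]
shift [-0.0006, 0.0014, -0.0048] turn [0.0002, -0.0002, 0.0]
t 2.7 pos [ 0.5375 -0.3022  0.0098] rot [ 3.1411e+00 -5.0000e-04  7.7200e-02] gap 0.0084 F [-1.   0.2  4.7] T [ 0.12  0.12 -0.01]
shift [-0.0006, 0.0014, -0.0048] turn [0.0002, -0.0002, 0.0]
```

Call:
apply_moves(rows=[[1, [0, 0, -0.06], [0, 0, 0]], [1, [0, 0, -0.18], [0, 0, 0]], [1, [0, 0, -0.3], [0, 0, 0]], [1, [0, 0, -0.36], [0, 0, 0]], [1, [0, 0, -0.36], [0, 0, 0]]])

```text
t: 3.32
position: [0.5379, -0.3024, 0.1006]
tcp_rot: [3.14, -0.002, 0.077]
wrist_force: [0.2, -0.5, -1.3]
finger_gap: 0.008
```

```bash
python3 mv.py .5481 -.0579 .1 -.0408
```

```text
t 3.33 pos [ 0.5379 -0.3024  0.1006] rot [ 3.1398e+00 -1.8000e-03  7.7200e-02] gap 0.008 F [ 0.2 -0.5 -1.3] T [-0.06 -0.   -0.03]
shift [0.1163, -0.9721, 0.0008] turn [0.0008, -0.0009, 0.0564]
```

Call:
apply_moves(rows=[[1, [0.02, -0.15, 0], [0, 0, 0.012]], [1, [0.05, -0.38, 0], [0, 0, 0.025]], [1, [0.08, -0.62, 0], [0, 0, 0.04]], [1, [0.107, -0.84, 0], [0, 0, 0.0564]], [1, [0.116, -0.972, 0], [0, 0, 0.0564]]])

```text
t: 3.95
position: [0.546, -0.0544, 0.0976]
tcp_rot: [-3.14, 0.003, -0.039]
wrist_force: [0.3, -0.7, -1.0]
finger_gap: 0.0084
```

```bash
cat > look.py <<'E'
import sys
from station import arm
import cv2,numpy as np,pickle
k=sys.argv[1]
for n,w in(("top",(230,220,450,330)),("side",(220,190,380,330))):
    d=arm.get_image(n);pickle.dump(d,open(f"{n}{k}.pkl","wb"))
    im=d["img"][w[1]:w[3],w[0]:w[2],::-1]
    f=780/im.shape[1];f=min(f,590/im.shape[0])
    im=cv2.resize(im,None,fx=f,fy=f,interpolation=cv2.INTER_CUBIC)
    cv2.imwrite(f"pics/{n}_{k}.png",np.clip(im*1.5,0,255).astype(np.uint8))
E
python3 look.py 2;python3 mv.py .5481 -.0579 .1 -.0408
```

```text
t 4.05 pos [ 0.5457 -0.0536  0.0975] rot [-3.1398  0.0035 -0.0369] gap 0.0082 F [-0.6 -0.9 -0.9] T [-0.04 -0.02 -0.02]
shift [0.01, 0.0168, -0.01] turn [-0.0009, 0.0017, 0.0018]
```

View pics/top_2.png

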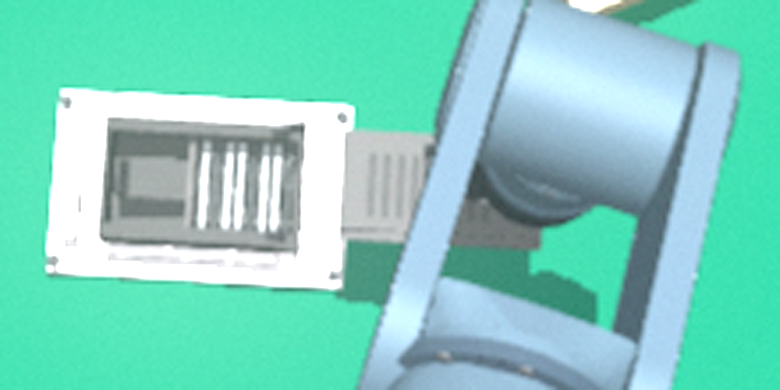

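View pics/side_2.png

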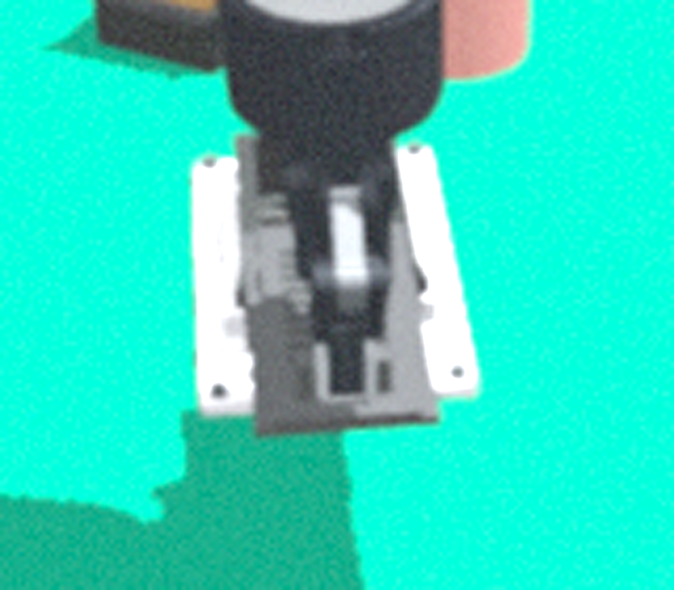

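```bash
cat > e.py <<'E'
from h import *
def back(d,uv,z):
    K=d["camera_matrix"];W=d["world_from_camera"]
    r=np.c_[(uv-[K[0,2],K[1,2]])/[K[0,0],K[1,1]],np.ones(len(uv))]@W[:3,:3].T
    k=(z-W[2,3])/r[:,2];return W[:3,3]+r*k[:,None]
def edges(g,cols,r0,r1,axis=0,sign=1):
    """subpixel strongest signed step along rows r0..r1 for each col (axis 0)"""
    out=[]
    for c in cols:
        pr=g[r0:r1,c] if axis==0 else g[c,r0:r1]
        dv=np.diff(pr)*sign;i=int(np.argmax(dv));w=np.clip(dv[max(0,i-1):i+2],0,None)
        x=(np.arange(max(0,i-1),max(0,i-1)+len(w))*w).sum()/w.sum()+r0+.5
        out.append((c,x) if axis==0 else (x,c))
    return np.array(out)
def line(P,yref):
    # x = a + b*(y-yref), robust
    a=np.polyfit(P[:,1]-yref,P[:,0],1)
    for _ in range(3):
        e=P[:,0]-np.polyval(a,P[:,1]-yref);k=abs(e)<=2*np.median(abs(e))+1e-5;a=np.polyfit(P[k,1]-yref,P[k,0],1)
    return a[1],a[0],e[k].std()
E
python3 - <<'E'
from e import *
t0=pickle.load(open("top0.pkl","rb"));t2=pickle.load(open("top2.pkl","rb"));s0=pickle.load(open("side0.pkl","rb"));s2=pickle.load(open("side2.pkl","rb"))
# case +x rim outer edge in top (white->dark going down)
for nm,t in(("t0",t0),("t2",t2)):
    g=t["img"].astype(float).sum(-1)
    uv=edges(g,range(262,305),248,262,0,-1);x,b,e=line(back(t,uv,.0465),.147)
    print(nm,"case +x rim: x",x,"slope",b,"center",x-.0405, e)
    uv=edges(g,range(262,305),292,300,0,1);x,b,e=line(back(t,uv,.0465),.147)
    print(nm,"case -x edge (z46.5): x",x,b,"center",x+.0405,e)
# lid in top2: non-green => use R channel (lid ~100, green bench 40); columns 330-345 
r=t2["img"].astype(float)[...,0]
print(r[252:295,336].astype(int).tolist())
E
```

```text
t0 case +x rim: x 0.5972041842775794 slope 0.04176437476674623 center 0.5567041842775794 0.0001082497278427599
t0 case -x edge (z46.5): x 0.5008858562490123 0.04808415806253107 center 0.5413858562490123 0.00036446412093528896
t2 case +x rim: x 0.5971992588315652 slope 0.04112153735765191 center 0.5566992588315652 9.925787279237489e-05
t2 case -x edge (z46.5): x 0.5009114101690855 0.04794555072730801 center 0.5414114101690854 0.0003554122945597571
[54, 57, 55, 56, 79, 119, 134, 134, 134, 134, 132, 128, 125, 127, 128, 126, 128, 130, 133, 129, 130, 130, 129, 132, 134, 133, 134, 133, 133, 134, 133, 132, 121, 125, 132, 119, 80, 48, 49, 49, 49, 51, 52]
```

```bash
python3 - <<'E'
from e import *
L=lambda n:pickle.load(open(n,"rb"))
t2=L("top2.pkl");s0=L("side0.pkl");s2=L("side2.pkl")
g=t2["img"].astype(float).sum(-1)
print(g[282:298,285].astype(int).tolist())
uv=edges(g,range(262,305),284,292,0,1);x,b,e=line(back(t2,uv,.0465),.147);print("-x case, z46.5",x,b,x+.0405,e)
r=t2["img"].astype(float)[...,0];zl=.0975-.0098
uv=edges(r,range(332,346),252,262,0,1);x,b,e=line(back(t2,uv,zl+.004),0);print("lid +x edge",x,b,e,"centre",x-.035)
uv=edges(r,range(332,346),282,294,0,-1);x,b,e=line(back(t2,uv,zl),0);print("lid -x edge",x,b,e,"centre",x+.035)
# side: case rims in s0 ; nest white -> dark
g=s0["img"].astype(float).sum(-1)
print(g[235,262:330].astype(int).tolist()); print(g[250,262:330].astype(int).tolist())
g2=s2["img"].astype(float)[...,0]
print(g2[275,270:335].astype(int).tolist());print(g2[285,270:335].astype(int).tolist())
E
```

```text
[364, 348, 350, 346, 353, 340, 267, 240, 435, 519, 544, 473, 479, 719, 755, 755]
-x case, z46.5 0.5132441860724183 0.034031977022954484 0.5537441860724183 0.0002969301351221791
lid +x edge 0.5839797981348526 0.03234828801517834 8.865184680659131e-05 centre 0.5489797981348525
lid -x edge 0.5137652737175288 0.04341361008888968 0.0001461212612997914 centre 0.5487652737175288
[314, 324, 327, 412, 587, 704, 716, 720, 715, 680, 601, 519, 499, 483, 409, 293, 245, 252, 233, 190, 165, 160, 166, 157, 153, 148, 162, 204, 228, 249, 266, 249, 251, 241, 257, 259, 247, 249, 245, 248, 220, 201, 175, 144, 149, 162, 144, 148, 160, 200, 242, 253, 274, 399, 599, 703, 720, 712, 719, 717, 700, 625, 470, 339, 329, 321, 312, 336]
[319, 310, 300, 389, 556, 684, 719, 706, 639, 532, 485, 505, 508, 508, 480, 367, 274, 243, 259, 299, 373, 431, 427, 428, 430, 421, 418, 408, 404, 393, 378, 367, 356, 348, 347, 346, 324, 329, 331, 328, 339, 349, 331, 361, 378, 372, 335, 294, 268, 269, 212, 199, 206, 230, 236, 286, 443, 619, 706, 713, 711, 711, 711, 696, 637, 487, 356, 318]
[206, 198, 212, 228, 232, 233, 232, 232, 221, 178, 104, 73, 67, 71, 73, 69, 74, 72, 64, 64, 69, 74, 72, 73, 92, 115, 117, 102, 59, 32, 33, 39, 44, 39, 39, 50, 77, 108, 115, 107, 96, 96, 99, 111, 116, 117, 119, 114, 117, 115, 125, 173, 224, 243, 245, 244, 242, 235, 228, 234, 240, 229, 164, 66, 10]
[169, 165, 159, 162, 167, 163, 158, 159, 154, 140, 103, 74, 74, 67, 69, 73, 71, 75, 76, 73, 69, 70, 67, 69, 69, 78, 90, 93, 97, 95, 92, 88, 91, 94, 96, 95, 92, 101, 113, 115, 115, 119, 117, 118, 116, 117, 114, 115, 116, 116, 115, 116, 116, 100, 74, 47, 48, 40, 28, 30, 30, 31, 27, 7, 9]
```

```bash
python3 - <<'E'
from e import *
L=lambda n:pickle.load(open(n,"rb"))
s0=L("side0.pkl");s2=L("side2.pkl");zl=.0975-.0098
g=s0["img"].astype(float).sum(-1)
uv=edges(g,range(226,248),308,322,1,1);P=back(s0,uv,.0465);print(P[[0,-1],:2]);x,b,e=line(P,.147);print("case +x rim",x,b,e,"centre@.147",x-.0405,"axis@0",x-.0405-.147*.0414)
g2=s2["img"].astype(float)[...,0]
uv=edges(g2,range(265,280),310,330,1,1);P=back(s2,uv,zl+.004);print(P[[0,-1],:2]);x,b,e=line(P,0);print("lid +x",x,b,e,x-.035)
uv=edges(g2,range(265,286),270,290,1,-1);P=back(s2,uv,zl);x,b,e=line(P,0);print("lid -x",x,b,e,x+.035)
# mouth: flare ends along y in top view
t=L("top2.pkl");g=t["img"].astype(float).sum(-1)
print(g[275,305:325].astype(int).tolist(),g[258,305:325].astype(int).tolist(),g[288,305:325].astype(int).tolist())
for r,z in((258,.0465),(265,.038),(270,.038),(275,.038),(280,.038),(288,.0465)):
    uv=edges(g,[r],308,320,1,1);print(r,uv.round(1).tolist(),back(t,uv,z).round(4).tolist())
for r in(255,260,265,270,275,280,285):
    uv=edges(g,[r],250,265,1,-1);print(r,uv.round(1).tolist(),back(t,uv,.0465).round(4).tolist())
r=t["img"].astype(float)
print(r[270,325:335].astype(int).tolist())
E
```

```text
[[0.59785681 0.18454603]
 [0.59493576 0.1084437 ]]
case +x rim 0.5964535739139135 0.0378724260023951 0.00027248463290657614 centre@.147 0.5559535739139135 axis@0 0.5498677739139135
[[ 0.58828467 -0.00858241]
 [ 0.57993368 -0.04519082]]
lid +x 0.5822356509434072 0.0484743644616422 0.00013919464210690794 0.5472356509434072
lid -x 0.5049799136903311 -0.21948007391362795 0.0032894983570183355 0.5399799136903312
[480, 412, 576, 525, 244, 297, 309, 305, 348, 324, 663, 753, 753, 724, 730, 758, 757, 735, 726, 753] [315, 299, 253, 247, 247, 241, 278, 326, 346, 343, 319, 676, 757, 757, 752, 750, 755, 755, 748, 751] [334, 323, 319, 312, 297, 319, 345, 344, 345, 553, 730, 754, 695, 702, 757, 757, 757, 756, 754, 748]
258 [[315.7, 258.0]] [[0.5878, 0.0781, 0.0465]]
265 [[315.4, 265.0]] [[0.5725, 0.0787, 0.038]]
270 [[315.0, 270.0]] [[0.5607, 0.0794, 0.038]]
275 [[314.7, 275.0]] [[0.549, 0.0798, 0.038]]
280 [[314.7, 280.0]] [[0.5373, 0.0796, 0.038]]
288 [[314.0, 288.0]] [[0.5178, 0.081, 0.0465]]
255 [[259.4, 255.0]] [[0.5929, 0.2094, 0.0465]]
260 [[259.4, 260.0]] [[0.5812, 0.209, 0.0465]]
265 [[258.8, 265.0]] [[0.5694, 0.21, 0.0465]]
270 [[258.5, 270.0]] [[0.5577, 0.2103, 0.0465]]
275 [[258.3, 275.0]] [[0.546, 0.2102, 0.0465]]
280 [[257.6, 280.0]] [[0.5344, 0.2114, 0.0465]]
285 [[257.1, 285.0]] [[0.5228, 0.2122, 0.0465]]
[[243, 241, 243], [182, 182, 184], [135, 138, 138], [134, 137, 136], [135, 138, 135], [135, 138, 135], [134, 137, 137], [134, 136, 135], [128, 130, 129], [118, 121, 120]]
```

```bash
python3 mv.py .5480 -.045 .0505 -.041
```

```text
t 4.05 pos [ 0.5457 -0.0536  0.0975] rot [-3.1398  0.0035 -0.0369] gap 0.0082 F [-0.6 -0.9 -0.9] T [-0.04 -0.02 -0.02]
shift [0.0084, -0.0344, 0.1881] turn [-0.0009, 0.0017, 0.0019]
```

Call:
apply_moves(rows=[[1, [0, 0, 0.05], [0, 0, 0]], [1, [0, 0, 0.1], [0, 0, 0]], [1, [0, 0, 0.1], [0, 0, 0]]])

```text
t: 4.42
position: [0.5459, -0.058, 0.0721]
tcp_rot: [-3.141, 0.004, -0.043]
wrist_force: [-1.1, 1.3, -0.4]
finger_gap: 0.0082
```

```bash
python3 look.py 3; python3 mv.py .5480 -.045 .0505 -.041;  python3 - <<'E'
from e import *
L=lambda n:pickle.load(open(n,"rb"))
t2=L("top3.pkl");s2=L("side3.pkl");zl=.072-.0098
r=t2["img"].astype(float)[...,0]
print(r[270,318:345].astype(int).tolist())
uv=edges(r,range(332,346),252,264,0,1);x,b,e=line(back(t2,uv,zl+.004),0);print("top lid +x edge",x,b,e,"centre",x-.035)
uv=edges(r,range(332,346),282,296,0,-1);x,b,e=line(back(t2,uv,zl),0);print("lid -x edge",x,b,e,"centre",x+.035)
g2=s2["img"].astype(float)[...,0]
for R in (265,275,285,290): print(g2[R,300:340].astype(int).tolist())
uv=edges(g2,range(270,284),310,330,1,1);P=back(s2,uv,zl+.004);print(uv[[0,-1]],P[[0,-1],:2]);x,b,e=line(P,0);print("side lid +x",x,b,e,x-.035)
E
```

```text
t 4.53 pos [ 0.5471 -0.0582  0.0737] rot [-3.1413e+00  1.0000e-03 -4.2200e-02] gap 0.0081 F [0.2 0.2 0.4] T [-0.05  0.02 -0.  ]
shift [0.0014, -0.0527, 0.0929] turn [-0.0001, 0.0005, -0.0006]
[247, 248, 253, 253, 252, 252, 252, 252, 252, 229, 134, 136, 135, 135, 134, 134, 132, 123, 113, 125, 134, 124, 113, 124, 131, 122, 113]
top lid +x edge 0.5838461383509296 0.05520240185446163 0.0002033350265479784 centre 0.5488461383509295
lid -x edge 0.5145129104705731 0.013416957774357701 0.00011050661375941137 centre 0.5495129104705732
[87, 132, 156, 162, 160, 160, 159, 134, 77, 41, 43, 34, 35, 62, 91, 112, 120, 118, 111, 105, 123, 143, 160, 192, 227, 244, 247, 246, 237, 211, 143, 44, 11, 0, 0, 0, 0, 0, 13, 5]
[52, 63, 83, 86, 82, 76, 78, 77, 65, 44, 29, 40, 48, 80, 107, 118, 117, 116, 117, 126, 176, 223, 246, 248, 246, 246, 242, 237, 229, 233, 242, 230, 165, 64, 0, 8, 18, 15, 0, 4]
[39, 41, 48, 41, 40, 39, 43, 48, 59, 71, 64, 64, 83, 108, 119, 115, 115, 117, 120, 117, 118, 116, 101, 76, 57, 48, 43, 43, 38, 32, 40, 29, 19, 5, 0, 11, 10, 0, 2, 20]
[44, 32, 43, 32, 40, 33, 44, 55, 88, 119, 113, 93, 79, 86, 96, 117, 115, 116, 113, 118, 117, 118, 115, 96, 54, 10, 7, 0, 8, 0, 5, 0, 0, 21, 0, 18, 0, 0, 0, 6]
[[319.47619048 270.        ]
 [312.32278481 283.        ]] [[ 0.58446828  0.01111348]
 [ 0.56723311 -0.02230038]]
side lid +x 0.5835488246582783 0.059201061254139924 0.00020391716346825257 0.5485488246582783
```

View pics/side_3.png

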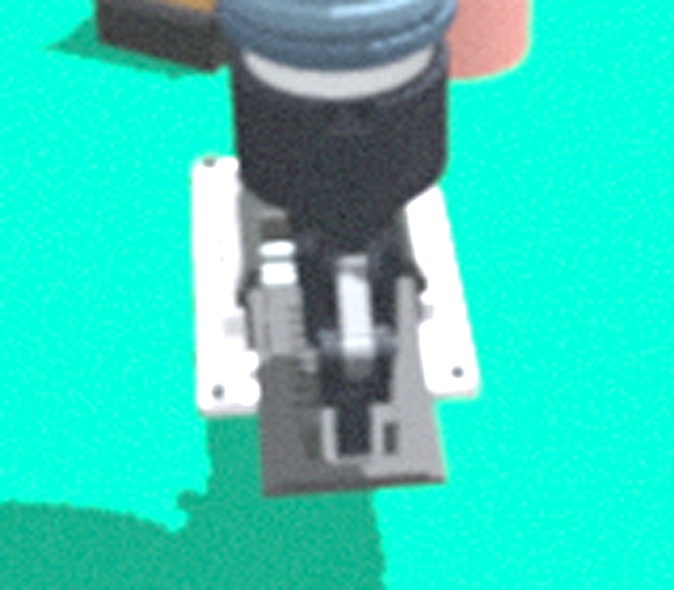

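Call:
apply_moves(rows=[[1, [0.004, -0.025, 0.05], [0, 0, 0]], [1, [0.006, -0.051, 0.098], [0, 0, 0]], [1, [0.006, -0.051, 0.098], [0, 0, 0]], [1, [0.006, -0.051, 0.098], [0, 0, 0]]])

```text
t: 5.03
position: [0.5494, -0.0445, 0.0497]
tcp_rot: [3.142, 0.0, -0.04]
wrist_force: [0.8, -0.1, -0.3]
finger_gap: 0.0081
```

```bash
python3 look.py 4; python3 mv.py .5480 -.045 .0505 -.041;  python3 - <<'E'
from e import *
L=lambda n:pickle.load(open(n,"rb"))
t2=L("top4.pkl");s2=L("side4.pkl");zl=.0495-.0095
r=t2["img"].astype(float)[...,0]
# lid y-edges in top over white plate/green
print(r[250:300,328].astype(int).tolist());print(r[250:300,340].astype(int).tolist())
uv=edges(r,range(333,346),252,264,0,1);x,b,e=line(back(t2,uv,zl+.004),.04);print("top lid +x edge",x,b,e,"centre@0",x-.035-.04*.041)
uv=edges(r,range(333,346),282,296,0,-1);x,b,e=line(back(t2,uv,zl),.04);print("lid -x edge",x,b,e,"centre@0",x+.035-.04*.041)
g2=s2["img"].astype(float)[...,0]
uv=edges(g2,range(268,290),310,330,1,1);P=back(s2,uv,zl+.004);print(uv[[0,-1]],P[[0,-1],:2]);x,b,e=line(P,0);print("side lid +x",x,b,e,x-.035)
E
```

```text
t 5.12 pos [ 0.5498 -0.0449  0.0501] rot [ 3.1413e+00 -7.0000e-04 -4.0800e-02] gap 0.0082 F [0.  0.2 0.1] T [-0.07  0.05  0.03]
shift [-0.007, 0.0008, -0.0014] turn [0.0001, -0.0003, 0.0001]
[236, 247, 211, 174, 183, 225, 237, 236, 191, 133, 134, 132, 135, 135, 135, 135, 134, 134, 134, 135, 130, 132, 131, 134, 132, 129, 128, 129, 129, 128, 127, 129, 132, 135, 134, 104, 114, 134, 95, 52, 49, 51, 52, 52, 51, 49, 50, 55, 58, 60]
[55, 58, 55, 54, 56, 56, 54, 56, 64, 112, 133, 130, 133, 132, 132, 131, 130, 130, 129, 128, 127, 129, 129, 126, 125, 126, 124, 124, 117, 116, 118, 114, 114, 111, 113, 116, 118, 116, 119, 117, 116, 118, 117, 119, 119, 121, 119, 123, 127, 127]
top lid +x edge 0.5882806816921402 0.028826591341468276 0.00016864237731122568 centre@0 0.5516406816921402
lid -x edge 0.5171530470394018 -0.16974011267667807 0.0009848123493558822 centre@0 0.5505130470394018
[[319.48387097 268.        ]
 [313.35294118 289.        ]] [[ 0.58937665  0.04509145]
 [ 0.57008321 -0.01209805]]
side lid +x 0.5742132327078795 0.4004387445570334 0.00233254853169707 0.5392132327078795
```

View pics/side_4.png

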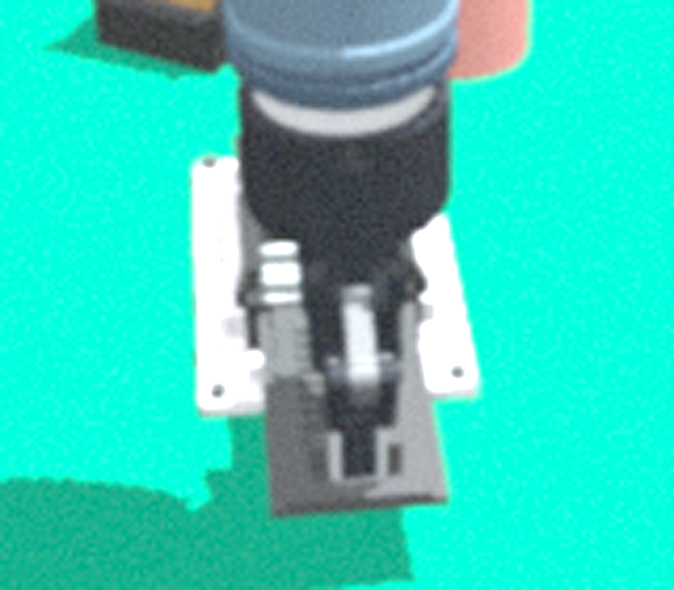

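View pics/top_4.png

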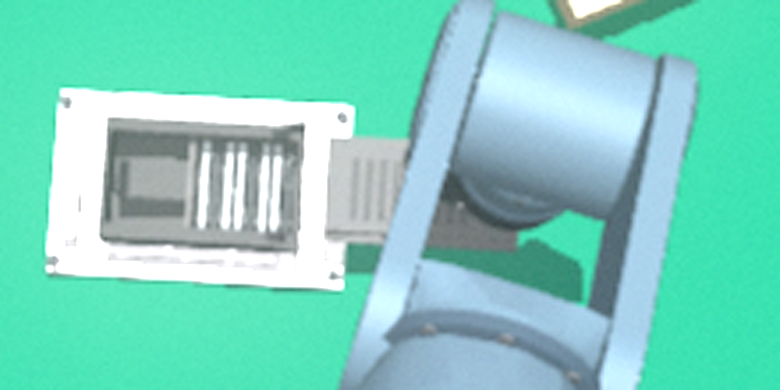

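Call:
apply_moves(rows=[[1, [0, -0.024, 0], [0, 0, 0]], [1, [0, -0.048, 0], [0, 0, 0]], [1, [0, -0.072, 0], [0, 0, 0]], [1, [0, -0.092, 0], [0, 0, 0]], [1, [0, -0.092, 0], [0, 0, 0]]])

```text
t: 5.75
position: [0.5503, -0.0213, 0.0498]
tcp_rot: [-3.142, 0.0, -0.04]
wrist_force: [0.1, -0.1, -0.3]
finger_gap: 0.0081
```

```bash
python3 look.py 5; python3 mv.py .5503 -.022 .0495 -.041
```

```text
t 5.85 pos [ 0.5504 -0.0217  0.0498] rot [ 3.1415 -0.     -0.0406] gap 0.0084 F [-0.6 -0.5  0.1] T [-0.02 -0.01  0.02]
shift [-0.0003, 0.0011, 0.0012] turn [0.0, -0.0, 0.0002]
```

View pics/side_5.png

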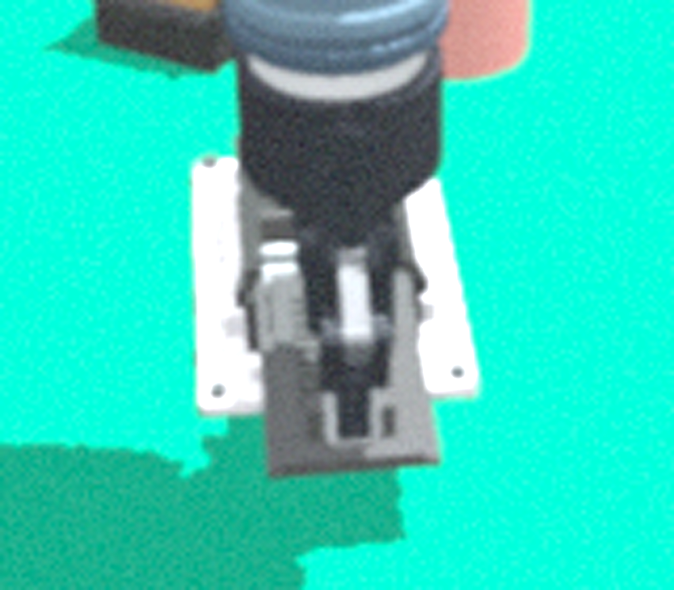

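View pics/top_5.png

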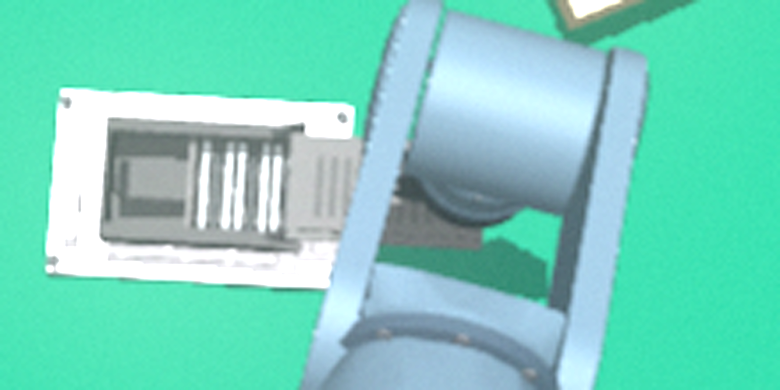

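Call:
apply_moves(rows=[[1, [0, 0, 0.002], [0, 0, 0]], [1, [0, 0, 0.004], [0, 0, 0]], [1, [0, 0, 0.004], [0, 0, 0]]])

```text
t: 6.22
position: [0.5503, -0.0219, 0.0487]
tcp_rot: [-3.142, 0.0, -0.041]
wrist_force: [0.3, -0.7, -0.2]
finger_gap: 0.0085
```

Call:
apply_moves(rows=[[1, [0, 0, 0.002], [0, 0, 0]], [1, [0, 0, 0.004], [0, 0, 0]], [1, [0, 0, 0.004], [0, 0, 0]]])

```text
t: 6.6
position: [0.5503, -0.0218, 0.0477]
tcp_rot: [-3.142, 0.0, -0.041]
wrist_force: [-0.5, 0.1, -1.1]
finger_gap: 0.008
```

Call:
apply_moves(rows=[[1, [0, 0, 0.002], [0, 0, 0]], [1, [0, 0, 0.004], [0, 0, 0]], [1, [0, 0, 0.004], [0, 0, 0]]])

```text
t: 6.98
position: [0.5505, -0.0218, 0.0469]
tcp_rot: [3.142, -0.0, -0.041]
wrist_force: [0.1, -1.0, 0.8]
finger_gap: 0.0082
```

Call:
apply_moves(rows=[[1, [0, 0, 0.002], [0, 0, 0]], [1, [0, 0, 0.004], [0, 0, 0]], [1, [0, 0, 0.004], [0, 0, 0]]])

```text
t: 7.35
position: [0.5505, -0.0219, 0.046]
tcp_rot: [3.141, -0.0, -0.041]
wrist_force: [-0.5, -1.0, 1.4]
finger_gap: 0.0083
```

```bash
python3 mv.py .5503 -.022 .0495 -.041
```

```text
t 7.35 pos [ 0.5505 -0.0219  0.046 ] rot [ 3.1415e+00 -4.0000e-04 -4.1000e-02] gap 0.0083 F [-0.5 -1.   1.4] T [0.16 0.   0.03]
shift [-0.001, 0.0006, -0.0142] turn [0.0, -0.0002, 0.0]
```

Call:
apply_moves(rows=[[1, [0, -0.012, -0.002], [0, 0, 0]], [1, [0, -0.024, -0.002], [0, 0, 0]], [1, [0, -0.036, -0.002], [0, 0, 0]], [1, [0, -0.048, -0.002], [0, 0, 0]], [1, [0, -0.06, -0.002], [0, 0, 0]]])

```text
t: 7.98
position: [0.5511, -0.0066, 0.0464]
tcp_rot: [3.142, -0.0, -0.041]
wrist_force: [0.5, -1.4, 3.0]
finger_gap: 0.0081
```

```bash
python3 look.py 6; python3 mv.py .5503 -.022 .0495 -.041
```

```text
t 8.07 pos [ 0.5511 -0.0063  0.0463] rot [-3.1412e+00 -2.0000e-04 -4.0700e-02] gap 0.0082 F [0.5 0.2 3.2] T [ 0.37 -0.06 -0.  ]
shift [-0.0005, 0.063, -0.0126] turn [-0.0002, -0.0001, 0.0001]
```

View pics/side_6.png

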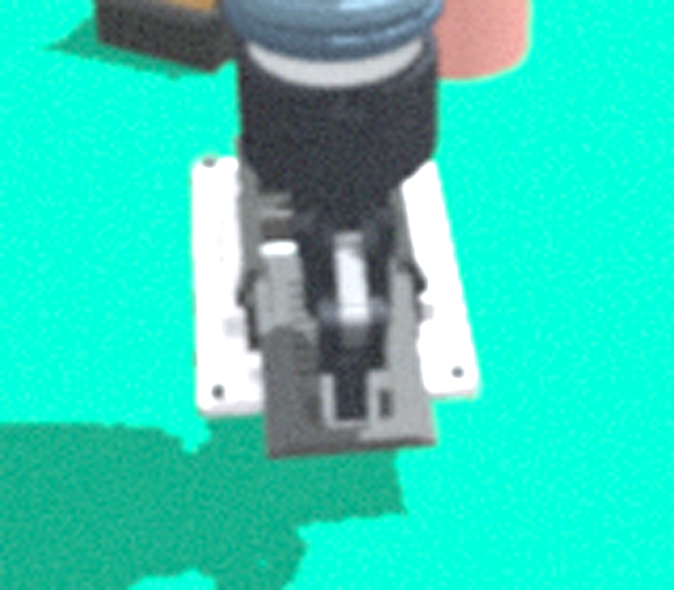

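View pics/top_6.png

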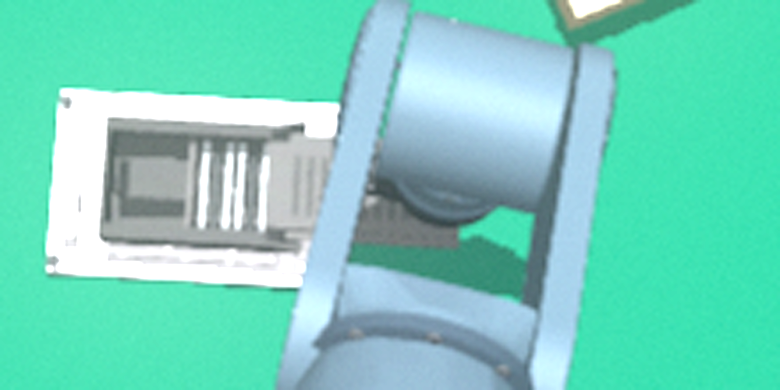

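Call:
apply_moves(rows=[[1, [0, 0, -0.003], [0, 0, 0]], [1, [0, -0.016, -0.003], [0, 0, 0]], [1, [0, -0.032, -0.003], [0, 0, 0]], [1, [0, -0.048, -0.003], [0, 0, 0]], [1, [0, -0.064, -0.003], [0, 0, 0]]])

```text
t: 8.7
position: [0.5516, 0.0095, 0.0471]
tcp_rot: [3.142, -0.0, -0.041]
wrist_force: [-0.2, -0.8, 1.7]
finger_gap: 0.0084
```

```bash
python3 mv.py .5503 -.022 .0495 -.041
```

```text
t 8.7 pos [0.5516 0.0095 0.0471] rot [ 3.1415 -0.     -0.0408] gap 0.0084 F [-0.2 -0.8  1.7] T [ 0.03 -0.04  0.02]
shift [-0.0002, 0.126, -0.0098] turn [0.0, -0.0, 0.0001]
```

Call:
apply_moves(rows=[[1, [0, -0.024, 0], [0, 0, 0]], [1, [0, -0.048, 0], [0, 0, 0]], [1, [0, -0.072, 0], [0, 0, 0]], [1, [0, -0.096, 0], [0, 0, 0]], [1, [0, -0.12, 0], [0, 0, 0]]])

```text
t: 9.32
position: [0.5531, 0.0395, 0.0473]
tcp_rot: [3.141, -0.0, -0.041]
wrist_force: [0.1, -1.6, 5.2]
finger_gap: 0.0085
```

```bash
python3 mv.py .5503 -.022 .0495 -.041; python3 look.py 7
```

```text
t 9.32 pos [0.5531 0.0395 0.0473] rot [ 3.1414e+00 -5.0000e-04 -4.0900e-02] gap 0.0085 F [ 0.1 -1.6  5.2] T [-0.1  -0.    0.01]
shift [-0.0012, 0.2463, -0.0089] turn [0.0001, -0.0002, 0.0001]
```

View pics/top_7.png

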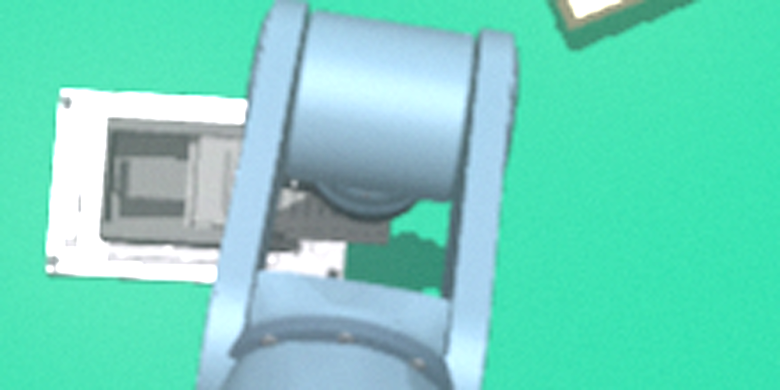

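Call:
apply_moves(rows=[[1, [0, -0.02, -0.003], [0, 0, 0]], [1, [0, -0.04, -0.003], [0, 0, 0]], [1, [0, -0.06, -0.003], [0, 0, 0]], [1, [0, -0.08, -0.003], [0, 0, 0]], [1, [0, -0.1, -0.003], [0, 0, 0]]])

```text
t: 10.05
position: [0.5538, 0.0645, 0.0477]
tcp_rot: [3.142, 0.0, -0.041]
wrist_force: [0.2, -0.6, 2.6]
finger_gap: 0.0084
```

```bash
python3 mv.py .5503 -.022 .0495 -.041
```

```text
t 10.05 pos [0.5538 0.0645 0.0477] rot [ 3.1416e+00  2.0000e-04 -4.0900e-02] gap 0.0084 F [ 0.2 -0.6  2.6] T [-0.07 -0.05  0.03]
shift [0.0001, 0.3463, -0.0071] turn [0.0, 0.0001, 0.0001]
```

Call:
apply_moves(rows=[[1, [0, -0.016, -0.001], [0, 0, 0]], [1, [0, -0.032, -0.001], [0, 0, 0]], [1, [0, -0.048, -0.001], [0, 0, 0]], [1, [0, -0.064, -0.001], [0, 0, 0]], [1, [0, -0.08, -0.001], [0, 0, 0]]])

```text
t: 10.68
position: [0.5545, 0.0844, 0.0479]
tcp_rot: [-3.142, 0.0, -0.041]
wrist_force: [0.1, -0.0, -1.0]
finger_gap: 0.0084
```

```bash
python3 mv.py .5503 -.022 .0495 -.041;python3 look.py 8
```

```text
t 10.68 pos [0.5545 0.0844 0.0479] rot [-3.1415e+00  4.0000e-04 -4.1000e-02] gap 0.0084 F [ 0.1 -0.  -1. ] T [-0.02  0.01  0.03]
shift [0.0006, 0.4261, -0.0065] turn [-0.0, 0.0002, 0.0]
```

View pics/top_8.png

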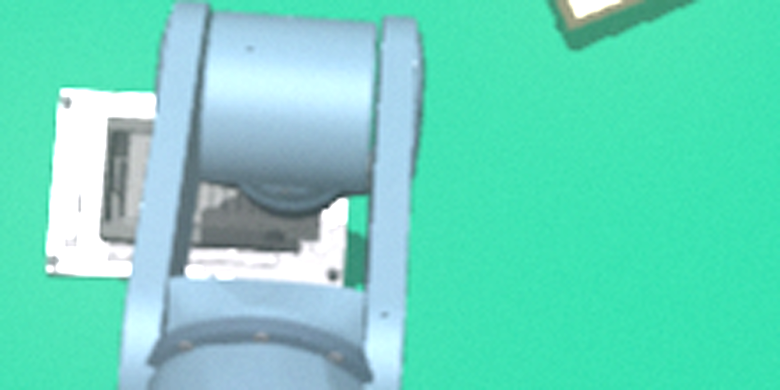

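View pics/side_8.png

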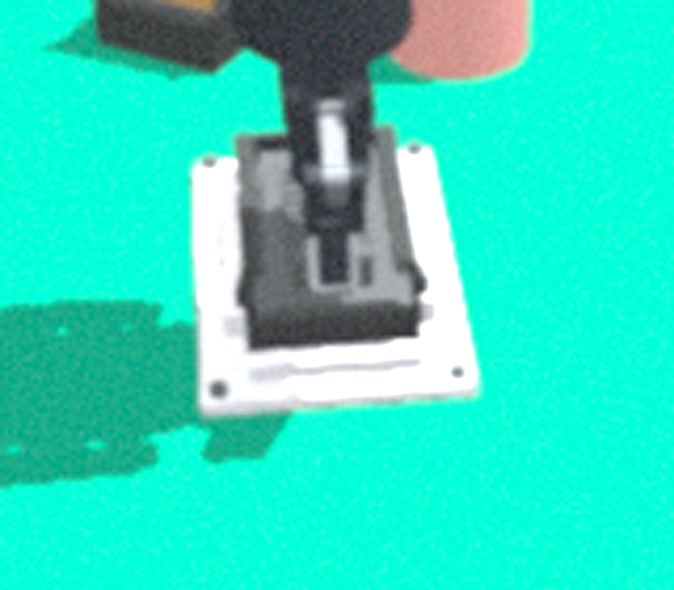

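Call:
apply_moves(rows=[[1, [0, -0.008, 0.0], [0, 0, 0]], [1, [0, -0.016, 0], [0, 0, 0]], [1, [0, -0.024, 0], [0, 0, 0]], [1, [0, -0.032, 0], [0, 0, 0]]])

```text
t: 11.28
position: [0.5551, 0.0922, 0.0481]
tcp_rot: [3.141, -0.0, -0.041]
wrist_force: [-0.7, -2.5, -0.3]
finger_gap: 0.0087
```

Call:
apply_moves(rows=[[1, [0, -0.008, 0.0], [0, 0, 0]], [1, [0, -0.016, 0], [0, 0, 0]], [1, [0, -0.024, 0], [0, 0, 0]]])

```text
t: 11.65
position: [0.5555, 0.098, 0.0483]
tcp_rot: [3.141, -0.0, -0.041]
wrist_force: [-0.2, -3.4, 1.9]
finger_gap: 0.0082
```

Call:
apply_moves(rows=[[1, [0, -0.008, 0.0], [0, 0, 0]], [1, [0, -0.016, 0], [0, 0, 0]]])

```text
t: 11.9
position: [0.5556, 0.1022, 0.0481]
tcp_rot: [3.142, -0.0, -0.041]
wrist_force: [-0.7, -3.5, 1.7]
finger_gap: 0.0081
```

Call:
apply_moves(rows=[[1, [0, -0.006, 0.0], [0, 0, 0]], [1, [0, -0.012, 0], [0, 0, 0]]])

```text
t: 12.15
position: [0.5557, 0.1052, 0.0481]
tcp_rot: [-3.142, -0.0, -0.041]
wrist_force: [0.0, -3.3, 2.1]
finger_gap: 0.0084
```

Call:
apply_moves(rows=[[1, [0, -0.006, 0.0], [0, 0, 0]], [1, [0, -0.012, 0], [0, 0, 0]]])

```text
t: 12.4
position: [0.5558, 0.1082, 0.0481]
tcp_rot: [-3.142, -0.0, -0.041]
wrist_force: [-0.6, -3.0, 2.6]
finger_gap: 0.0081
```

```bash
python3 mv.py .5503 -.022 .0495 -.041;python3 look.py 9;python3 - <<'E'
from e import *
L=lambda n:pickle.load(open(n,"rb"))
for k in (8,9):
    t=L(f"top{k}.pkl");g=t["img"].astype(float).sum(-1)
    for r in(265,270,275,280):
        uv=edges(g,[r],245,265,1,-1);print(k,r,uv.round(1).tolist(),back(t,uv,.0465).round(4).tolist())
    print(g[272,236:270].astype(int).tolist())
E
```

```text
t 12.4 pos [0.5558 0.1082 0.0481] rot [-3.1416e+00 -1.0000e-04 -4.1000e-02] gap 0.0081 F [-0.6 -3.   2.6] T [-0.34 -0.06 -0.09]
shift [-0.0005, 0.5213, -0.0057] turn [-0.0, -0.0001, 0.0]
8 265 [[258.8, 265.0]] [[0.5694, 0.21, 0.0465]]
8 270 [[258.5, 270.0]] [[0.5577, 0.2103, 0.0465]]
8 275 [[258.3, 275.0]] [[0.546, 0.2103, 0.0465]]
8 280 [[257.7, 280.0]] [[0.5344, 0.2114, 0.0465]]
[335, 336, 331, 336, 332, 335, 333, 334, 450, 695, 750, 726, 725, 751, 753, 728, 541, 671, 753, 753, 752, 736, 586, 305, 225, 199, 263, 268, 222, 294, 374, 393, 402, 403]
9 265 [[252.4, 265.0]] [[0.5692, 0.2247, 0.0465]]
9 270 [[251.9, 270.0]] [[0.5575, 0.2256, 0.0465]]
9 275 [[251.6, 275.0]] [[0.5458, 0.2258, 0.0465]]
9 280 [[251.4, 280.0]] [[0.5342, 0.2258, 0.0465]]
[324, 324, 325, 327, 329, 335, 324, 326, 440, 695, 750, 728, 724, 750, 752, 694, 399, 259, 179, 309, 373, 396, 425, 427, 423, 425, 425, 425, 423, 421, 406, 323, 206, 211]
```

View pics/top_9.png

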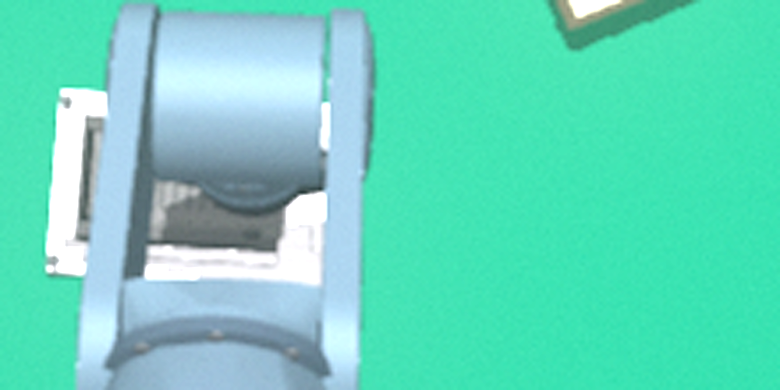

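View pics/side_9.png

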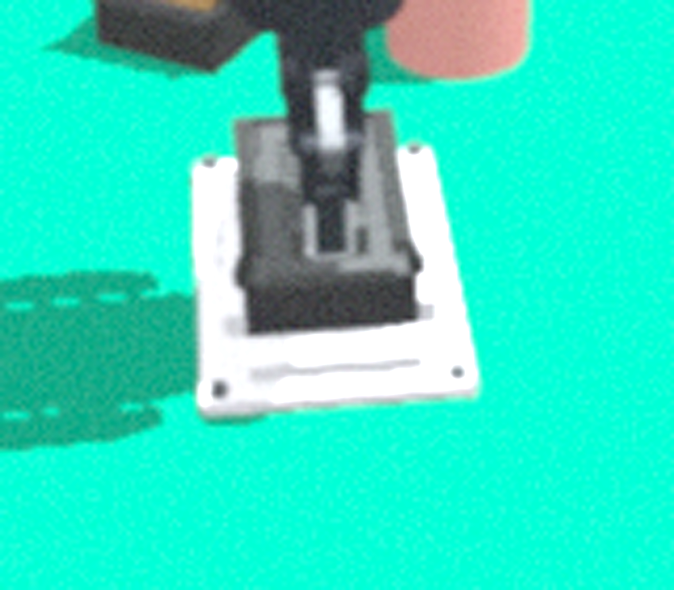

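Call:
apply_moves(rows=[[1, [0, -0.004, 0], [0, 0, 0]], [1, [0, -0.008, 0], [0, 0, 0]]])

```text
t: 12.75
position: [0.5558, 0.11, 0.0481]
tcp_rot: [3.141, -0.0, -0.041]
wrist_force: [0.1, -7.7, 1.9]
finger_gap: 0.0079
```

Call:
apply_moves(rows=[[1, [0, -0.004, 0], [0, 0, 0]]])

```text
t: 12.88
position: [0.5559, 0.1103, 0.0481]
tcp_rot: [3.14, -0.0, -0.041]
wrist_force: [0.3, -7.6, 2.9]
finger_gap: 0.0079
```

Call:
apply_moves(rows=[[1, [0, -0.004, 0], [0, 0, 0]]])

```text
t: 13.0
position: [0.5559, 0.1109, 0.0481]
tcp_rot: [3.14, 0.0, -0.041]
wrist_force: [-0.3, -8.7, 3.5]
finger_gap: 0.0083
```

Call:
apply_moves(rows=[[1, [0, -0.003, 0], [0, 0, 0]]])

```text
t: 13.12
position: [0.5559, 0.1115, 0.0481]
tcp_rot: [3.139, 0.0, -0.041]
wrist_force: [-1.0, -9.7, 3.2]
finger_gap: 0.0087
```

Call:
apply_moves(rows=[[1, [0, -0.003, 0], [0, 0, 0]]])

```text
t: 13.25
position: [0.556, 0.112, 0.0481]
tcp_rot: [3.139, 0.0, -0.041]
wrist_force: [-0.3, -11.5, 3.3]
finger_gap: 0.0081
```

Call:
apply_moves(rows=[[1, [0, -0.003, 0], [0, 0, 0]]])

```text
t: 13.38
position: [0.5559, 0.1136, 0.0481]
tcp_rot: [3.141, 0.0, -0.041]
wrist_force: [0.4, 0.0, -0.3]
finger_gap: 0.008
```

Call:
apply_moves(rows=[[1, [0, -0.002, 0], [0, 0, 0]]])

```text
t: 13.5
position: [0.5559, 0.1142, 0.0479]
tcp_rot: [3.14, 0.0, -0.041]
wrist_force: [0.9, -8.0, 0.4]
finger_gap: 0.0082
```

Call:
apply_moves(rows=[[1, [0, -0.002, 0], [0, 0, 0]]])

```text
t: 13.62
position: [0.5559, 0.1143, 0.0479]
tcp_rot: [3.14, 0.0, -0.04]
wrist_force: [0.4, -9.6, 1.2]
finger_gap: 0.0081
```

Call:
apply_moves(rows=[[1, [0, 0.002, 0], [0, 0, 0]]])

```text
t: 13.75
position: [0.5559, 0.1142, 0.0478]
tcp_rot: [3.14, 0.0, -0.041]
wrist_force: [0.3, -4.7, -0.6]
finger_gap: 0.0083
```

```bash
python3 mv.py .5503 -.022 .0495 -.041;python3 look.py 10
```

```text
t 13.75 pos [0.5559 0.1142 0.0478] rot [ 3.1404e+00  1.0000e-04 -4.0700e-02] gap 0.0083 F [ 0.3 -4.7 -0.6] T [-0.88 -0.15 -0.  ]
shift [-0.0004, 0.5453, -0.006] turn [0.0005, 0.0001, 0.0001]
```

View pics/side_10.png

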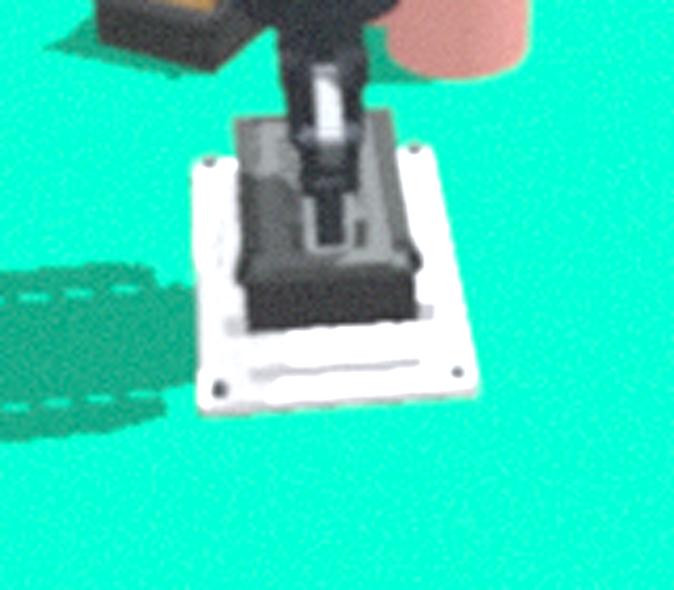

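Call:
apply_moves(rows=[[0.7, [0, 0.003, 0], [0, 0, 0]], [0.6, [0, 0.003, 0], [0, 0, 0]], [0.6, [0, 0.003, 0], [0, 0, 0]], [0.6, [0, 0.003, -0.02], [0, 0, 0]], [0.6, [0, 0.003, -0.06], [0, 0, 0]]])

```text
t: 14.48
position: [0.5556, 0.1142, 0.0632]
tcp_rot: [-3.141, 0.001, -0.041]
wrist_force: [0.8, -0.7, 0.3]
finger_gap: 0.0341
```

```bash
python3 mv.py .45 -.1 .25 -.041
```

```text
t 14.47 pos [0.5556 0.1142 0.0632] rot [-3.1415e+00  9.0000e-04 -4.0800e-02] gap 0.0341 F [ 0.8 -0.7  0.3] T [-0.04  0.02 -0.01]
shift [-0.3876, 0.8734, -0.7469] turn [-0.0, 0.0004, 0.0001]
```

Free of the bar. Lift straight up first, then withdraw.

Call:
apply_moves(rows=[[0.6, [0, 0, -0.15], [0, 0, 0]], [0.6, [0, 0, -0.35], [0, 0, 0]], [0.6, [0, 0, -0.55], [0, 0, 0]], [0.6, [-0.1, 0.2, -0.65], [0, 0, 0]], [0.6, [-0.2, 0.4, -0.65], [0, 0, 0]]])

```text
t: 15.1
position: [0.503, 0.0153, 0.2294]
tcp_rot: [3.14, -0.007, -0.039]
wrist_force: [0.5, -1.2, -0.5]
finger_gap: 0.0343
```

Call:
apply_moves(rows=[[0.6, [-0.2, 0.25, 0], [0, 0, 0]], [0.6, [-0.4, 0.5, 0], [0, 0, 0]], [0.6, [-0.5, 0.75, 0], [0, 0, 0]], [0.6, [-0.5, 0.9, 0], [0, 0, 0]], [0.6, [-0.5, 0.9, 0], [0, 0, 0]]])

```text
t: 15.72
position: [0.3667, -0.2067, 0.2267]
tcp_rot: [3.14, -0.001, -0.046]
wrist_force: [0.0, -0.5, 0.0]
finger_gap: 0.0338
```

```bash
python3 mv.py .45 -.1 .25 -.041;python3 look.py 11; python3 - <<'E'
import pickle,cv2
d=pickle.load(open("top11.pkl","rb"));cv2.imwrite("pics/full11.png",d["img"][:,:,::-1])
s=pickle.load(open("side11.pkl","rb"));cv2.imwrite("pics/sfull11.png",s["img"][:,:,::-1])
E
```

```text
t 15.72 pos [ 0.3667 -0.2067  0.2267] rot [ 3.1396e+00 -1.4000e-03 -4.6400e-02] gap 0.0338 F [ 0.  -0.5  0. ] T [ 0.03 -0.01  0.04]
shift [0.3132, -0.4415, -0.0936] turn [0.001, -0.0007, -0.0026]
```

View pics/full11.png

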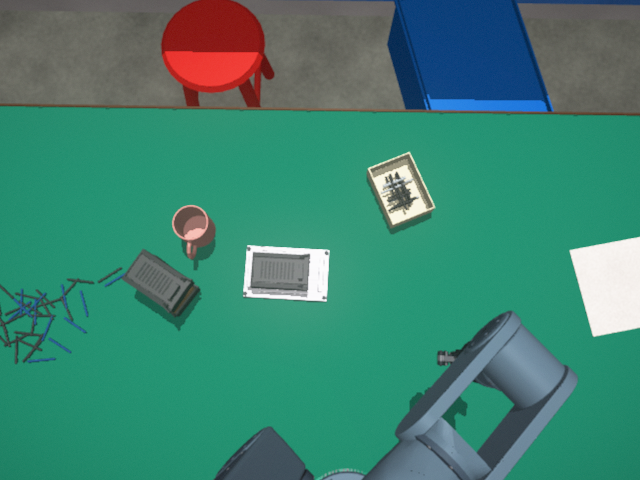

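View pics/top_11.png

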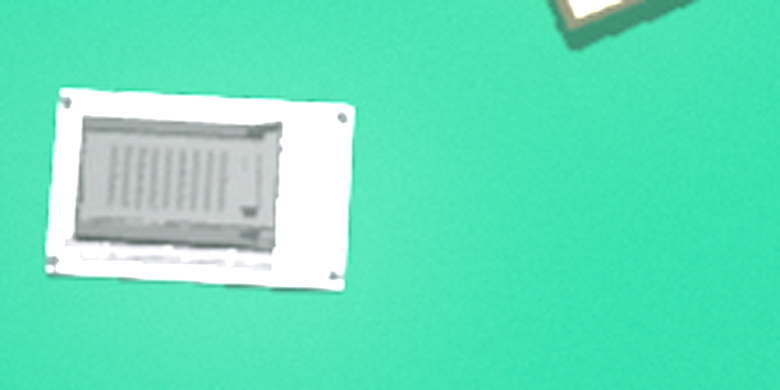

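View pics/side_11.png

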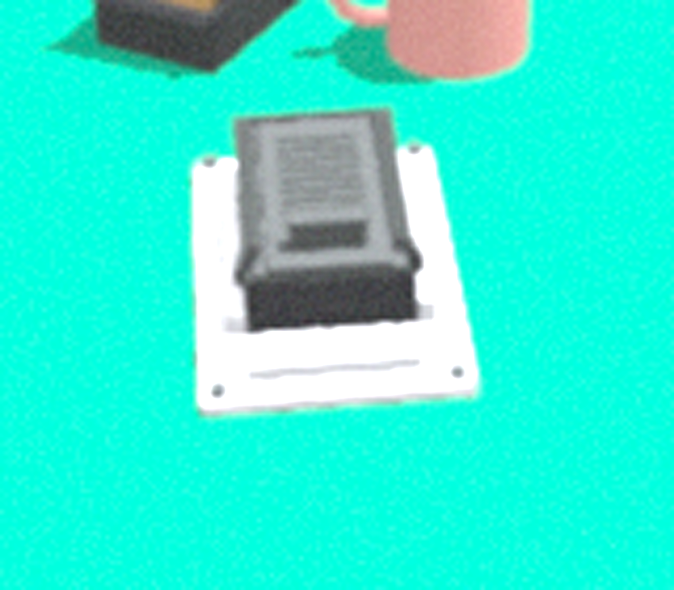

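```bash
python3 - <<'E'
from e import *
L=lambda n:pickle.load(open(n,"rb"))
t0,t=L("top0.pkl"),L("top11.pkl");s0,s=L("side0.pkl"),L("side11.pkl")
for nm,a,b,ws in(("top",t0,t,((120,195,215,320),(360,145,440,235))),("side",s0,s,((240,140,300,205),(295,150,350,212),(378,280,505,385)))):
    for w in ws:
        print(nm,w,np.abs(a["img"].astype(int)-b["img"])[w[1]:w[3],w[0]:w[2]].mean().round(2))
g=t["img"].astype(float).sum(-1)
for r in(262,270,276):
    uv=edges(g,[r],245,262,1,-1);m=edges(g,[r],300,318,1,1);print(r,"end",back(t,uv,.0465)[0].round(4),"mouth",back(t,m,.042)[0].round(4))
ov=s["img"][215:285,262:340,::-1];f=8
im=np.clip(cv2.resize(ov,None,fx=f,fy=f,interpolation=cv2.INTER_CUBIC)*1.6,0,255).astype(np.uint8)
# lid predicted at home from final TCP: bar centre (.5559,.1142), underside .038
q=(.5559+.047*.041,.1142+.047,np.pi/2-.041)
for P in LID[1:]+[box(-64,64,-35,35,4,4)]:
    uv=(proj(s,pose(q,P,.038))-[262,215]+.5)*f-.5
    cv2.polylines(im,[cv2.convexHull(uv.astype(np.float32)).astype(int)],True,(0,0,255),1)
cv2.imwrite("pics/fin.png",im)
E
```

```text
top (120, 195, 215, 320) 1.42
top (360, 145, 440, 235) 1.33
side (240, 140, 300, 205) 6.34
side (295, 150, 350, 212) 7.78
side (378, 280, 505, 385) 8.19
262 end [0.5762 0.2269 0.0465] mouth [0.5788 0.0924 0.042 ]
270 end [0.5574 0.2273 0.0465] mouth [0.56   0.0939 0.042 ]
276 end [0.5434 0.228  0.0465] mouth [0.5459 0.0955 0.042 ]
```

View pics/fin.png

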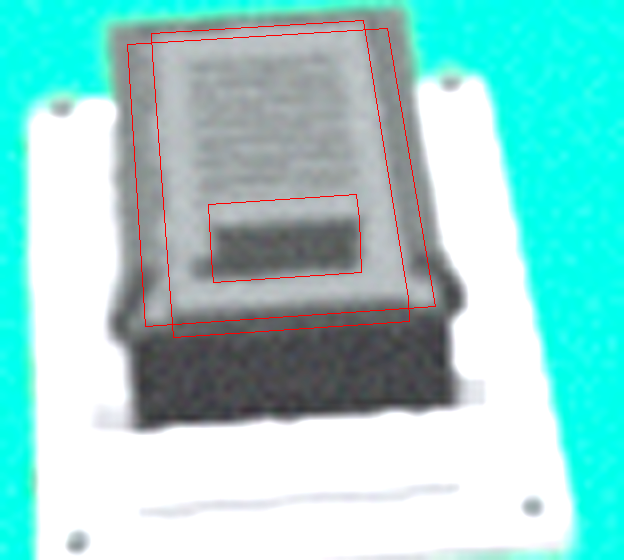

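```bash
python3 -c "
from station import arm
print(arm.hand_in())"
```

```text
the job is handed in; nothing more can be done
None
```

The lid is in the case and snapped home; I let go, moved the arm clear and handed the job in at about 16 s.

- **Insertion:** I gripped the pull bar, lifted the lid and lined it up with the mouth using both cameras. Then I felt for the ledges and slid it in. The case moved about 17 mm along the nest to its end rail with about 3 N.
- **Snap:** The push rose steadily to 11.5 N, then dropped to about 0 as the bead snapped over. The lid then stopped hard about 0.6 mm further on, with at most 9.6 N measured against the stop. The tool's travel fits the expected 6 mm from ridge contact to home.
- **Last pictures:** The lid sits flush in the case with its tail at the mouth, and the gripper is free of everything.
- **Bystanders:** The mug, tray and stack look unchanged in the top view (mean pixel difference about 1.4). The side view differed more (6 to 8); I put that down to shadow and image noise without checking further.
- **Disagreement:** In the side view the lid appears about 1 to 2 mm further in than the arm's own position predicts, which is within the camera calibration.

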